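# Roll the loose test-gas cylinder home into its bench rest and latch it

## Robot

A 7-joint arm with a two-finger parallel gripper is mounted at the origin on a cart in front of the work surface, level with it; the furniture and walls round the work are solid. World frame = base frame: x ahead of the robot, y to its left, z up, the work surface at z = 0. Lengths are in m, angles in rad, forces in N, time in s.
With the tool pointing down it reaches from about 0.425 to 0.875 m from the base axis. Payload 9.9 kg.
Tool frame: the origin (TCP) lies at the very end of the fingers, on their centre line; the grasp point (between the pads) lies 19 mm behind it; y points along the fingers, z is the direction in which the jaws open and shut, and the axes are right-handed (so a half turn about y gives the same grasp; the last joint's range is limited). The gripper opens to 85 mm and grips with 20 to 120 N. Pads are 22 mm wide; open, the fingers measure 114 mm over their backs; the gripper's body (76 mm by 85 mm) begins 54 mm behind the grasp point. The pads swing forward as they close: fully open they stand 13 mm farther back than shut.
Start: joints at [1.245, 0.576, 0.025, 1.437, -0.015, 1.129, -0.057], TCP at [0.162, -0.655, 0.198] pointing down, gripper open.
Joint ranges: [-2.76, 2.76], [-0.34, 2.15], [-1.52, 1.57], [0.19, 2.46], [-1.09, 4.23], [0.17, 1.99], [-2.82, 2.82]. Speed limits (rad/s): [2.22, 2.22, 3.01, 3.01, 3.14, 3.14, 3.14].

## Interface

Orientations are given as a 3x3 rotation matrix whose columns are the frame's x, y, z axes.
In Python, from station import env gives the robot as it stands.
- The arm moves only by the tool jog_arm, never from a script. Its argument "series" is a list of rows, each an object of numbers: "wx", "wy", "wz": the turn, a rotation vector about the tool's x, y, z in degrees; "tx", "ty", "tz": the shift along the tool's x, y, z in cm; "hand": the opening in per cent of the stroke, from 0 (shut) to 100 (fully open). A call has 1 to 8 rows; each row shifts and turns the commanded pose from where the row before left it, along the tool's axes as they then stand; what a row does not reach is not made up. A row lasts 1/10 s, in which the tool goes at most 50 mm and 8.59 degrees, less where a joint would pass 70% of its speed; a pose out of reach is approached as far as the arm can. A call is refused whole if a number of a shift passes 5 or a number of a turn 8.59, either way. A call with a gripper value outside its range is refused whole. The fingers move at their own pace and stop on an object; "force" is the grip in N (left out, the last holds). Time passes only in rows, so rows that do not move let the fingers close. It gives the time, the measured TCP pose, the force and the opening at its end, in the units of the state.
- env.get_state(): the state, without advancing time (a new reading comes with each control period).
- env.grab_frame(name): name is "scene" or "top" or "wrist"; returns a dict with "img" (420x560x3 uint8, blue, green, red), "mtx" (3x3 intrinsics, pixels), "extrinsics" (4x4, takes a point from camera to world coordinates); the wrist camera has in their place "T_tool_cam" (4x4, takes a point from camera to tool coordinates, whose origin is the TCP and whose axes are the tool frame's). Camera axes: x right, y down, z forward; pixel columns grow to the right and rows downward; lengths in m; the calibration is good to about 2 mm. A picture is of the moment at which its call begins: read the wrist's pose just before it. There is no depth.
- env.hand_in(): hands the job in, once; it reports no verdict.
The state is a dict: "time": time; "qpos": joint angles; "joint_vel": joint speeds; "tau": joint torques, N m; "eef_pos": TCP position; "orientation": TCP orientation; "wrist_force": force on the tool from outside, world axes, zero at the start; "moment": the same for the moment, N m; "gripper_width": finger opening in m.
Only numpy, scipy, OpenCV 4.12 (cv2) and the standard library are available. Lean on these libraries where they do the work, as an engineer would, in place of code of your own. Each camera call takes 0.05 s, during which the arm holds its last target. There are 200 camera calls.

## Task

The small test-gas cylinder lies loose near the front edge of the bench. Roll it under the flat of the hand (the shut fingertips) touching down slowly and pressing lightly and steadily on its top (about 5 to 10 N; its wall is thin), a short stroke at a time, over the low lip of its bench rest until it lies against both buffers, never letting it run away; then swing the latch on the yoke fully down in front of its neck so that it cannot roll out. Do not press hard, do not take it by its neck or valve, keep it lying, and leave the oil bottle, the timer and the beaker alone.

Things in the scene. Friction and masses are not known exactly. Their poses are not given: they have to be found in the camera images.
- gas_cylinder: Aluminium gas cylinder lying loose: round body 88 mm thick, 196 mm long (98 to each side of the origin), black rubber sleeve (62 mm to each side), domed shoulder, thin neck and brass valve at one end. Too thick to grip, 0.6-0.95 kg. Stays where left on level bench, rolls back off the lip. Origin on its axis at mid-body, 44 mm above the bench; its y axis runs along it towards the neck, x and z turn as it rolls.
- neck (a point): Middle of the cylinder's neck, on its axis, 147 mm from its origin. The neck is 28 mm thick and reaches from 121 to 174 mm; the brass valve stub (20 mm thick) ends at 188 mm.
- rest: Grey metal bench rest, fixed to the bench. Origin on the bench straight under the cylinder's axis when home; x points to the back rail, y to the yoke (as the neck points), z up. Back rail 60 mm high with two black rubber buffers at y = -65 and 65 mm, faces at x = 44 mm. In front of its middle a half-round lip on the bench, 80 mm long, 2 mm high.
- lip (a point): Crest of the rest's short lip (a half-round bar, 80 mm long) at mid-length, 2 mm above the bench, at x = -16 mm of the rest; it runs along y. The cylinder touches the lip when its axis is at x = -30 mm, is 2 mm up at x = -16, down again at x = -2 and home at x = 0.
- yoke (a point): Middle of the yoke's slot: x = 0, y = 140, z = 44 mm of the rest. The yoke is an upright plate 8 mm thick, 90 mm high, x = -36 to 36 mm; the slot for the neck, 24 to 64 mm above the bench, is open to the front.
- latch (a joint): Steel latch arm on the yoke's outer face. 0: points level to the front (-x of the rest); grows as its tip swings down; 1.57: closed at its stop, hanging straight down across the slot's mouth, in front of the neck. It stays where left; about 1.5 N at the knob moves it. It can close only when the neck is home.
- latch_hinge (a point): Point on the latch's pivot axis in the plane of the knob: x = -27, y = 163, z = 78 mm of the rest. The axis runs along y of the rest.
- latch_knob (a point): Centre of the black round knob at the tip of the latch arm: 16 mm thick, 24 mm long along y of the rest (y = 151 to 175 mm), 50 mm from the pivot axis; 28 mm above the bench when closed.
- immersion_oil: Small brown dropper bottle with black top, 25 mm thick, 78 mm high, standing loose on the right; origin at the centre of its underside. A bystander.
- timer: Flat white bench timer, 62 x 66 x 18 mm, loose on the right; origin at the centre of its underside. A bystander.
- beaker_100: Empty glass beaker, 55 mm thick, 68 mm high, standing loose behind the rest; origin at the centre of its underside. A bystander.

How it is judged:
On the way, in this order (a step that is already met when the one before it is completed fails the run):
1. the cylinder has been rolled at least 10 mm and is under the hand, pressed with more than 2 N (distance of gas_cylinder from where it was at the start of the episode above 0.01 m and contact force between the fingers and gas_cylinder above 2 N), for 0.1 s.
2. the cylinder lies home behind the lip, against the buffers (within 5 mm), at rest (x of gas_cylinder in the frame of rest between -0.005 and 0.004 m and height (world z) of gas_cylinder between 0.04 and 0.0465 m and angle between the y axis of gas_cylinder and the y axis of rest, either way round below 0.06 rad and linear speed of gas_cylinder below 0.02 m/s), for 0.2 s.
At the end, for the whole second after the job is handed in: The cylinder lies on the worktop behind the lip, its axis within 5 mm of home against the buffers and within 0.06 rad of parallel to the rest, at rest; the latch is down to at least 1.42 of 1.57 rad in front of the neck (all of step 2 and value of joint latch above 1.42 rad); the robot touches nothing.
It fails at once if the hand presses on the cylinder with more than 25 N (contact force between any of the fingers, the arm and gas_cylinder above 25 N).
It fails at once if the cylinder runs away (faster than 0.25 m/s) (linear speed of gas_cylinder above 0.25 m/s).
It fails at once if the cylinder is tipped up (axis more than 0.15 rad from level) (angle between gas_cylinder's own y axis and vertical below 1.42 rad or angle between gas_cylinder's own y axis and vertical above 1.72 rad).
It fails at once if the cylinder is handled by its neck or valve (more than 3 N) (contact force between the fingers and gas_cylinder_c0 above 3 N or contact force between the fingers and gas_cylinder_c1 above 3 N).
It fails at once if the oil bottle, the timer or the beaker is moved more than 15 mm (distance of any of immersion_oil, timer, beaker_100 from where it was at the start of the episode above 0.015 m).
It also fails if it takes over 67 s, if anything falls off the work surface, if the arm or the gripper's body presses on something with over 40 N, if the wrist force passes 120 N, or if a joint passes its speed limit or range.

## Working session

There is one attempt and no reset: what is moved stays moved. The work goes in short steps, Python scripts to look and compute and a tool call to move; the robot and the scene stay as the last step left them, time stands still between calls to the robot, and variables do not carry over. Pictures are saved under pics/ and viewed, about 8 in all and at most 12, crops included, and the job is handed in when it is done.

Besides the shell and the picture viewer there is one more tool, called after "Request:" as name(argument=value, ...) on one line, values as JSON. jog_arm: Moves the arm, as the interface text tells. Its arguments: {"type":"object","properties":{"series":{"type":"array","items":{"type":"object","properties":{"wx":{"type":"number"},"wy":{"type":"number"},"wz":{"type":"number"},"tx":{"type":"number"},"ty":{"type":"number"},"tz":{"type":"number"},"hand":{"type":"number"}}}},"force":{"type":"number"}},"required":["series"]}

```bash
mkdir -p pics; ls; python3 - <<'E'
from station import env
import cv2,numpy as np
s=env.get_state()
for k,v in s.items(): print(k,np.round(v,3).tolist())
for n in("top","scene"):
    f=env.grab_frame(n); cv2.imwrite(f"pics/{n}0.png",f["img"]); print(n,f["mtx"].tolist(),np.round(f["extrinsics"],4).tolist())
E
```

```text
pics
time 0.0
qpos [1.245, 0.576, 0.025, 1.438, -0.015, 1.129, -0.056]
joint_vel [0.0, -0.002, -0.001, 0.0, 0.001, 0.002, -0.001]
tau [0.0, -76.576, 2.251, -28.597, 0.015, 0.013, 0.0]
eef_pos [0.162, -0.655, 0.197]
orientation [[-0.971, -0.0, 0.239], [-0.239, 0.002, -0.971], [0.0, -1.0, -0.002]]
wrist_force [-0.207, 0.306, -0.028]
moment [-0.013, -0.046, 0.028]
gripper_width 0.085
top [[427.8380873993996, 0.0, 284.0601184374542], [0.0, 427.8380873993996, 212.6198810690811], [0.0, 0.0, 1.0]] [[-0.0071, -0.9828, 0.1846, 0.3935], [-0.9996, 0.0016, -0.0296, -0.0591], [0.0288, -0.1848, -0.9824, 1.1369], [0.0, 0.0, 0.0, 1.0]]
scene [[432.12752548917865, 0.0, 287.87336959938546], [0.0, 432.12752548917865, 207.7872664853041], [0.0, 0.0, 1.0]] [[0.7296, -0.5027, 0.4637, 0.1889], [-0.6838, -0.5266, 0.5052, -0.5241], [-0.0098, -0.6856, -0.7279, 0.7014], [0.0, 0.0, 0.0, 1.0]]
```

View pics/top0.png

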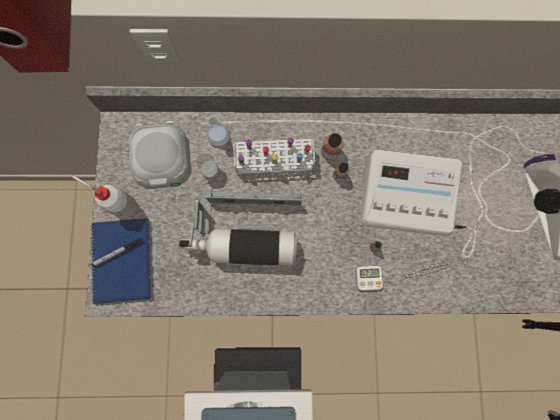

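View pics/scene0.png

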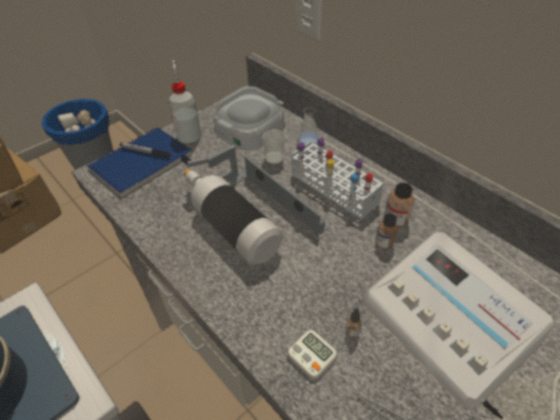

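```bash
cat > h.py <<'E'
import numpy as np,cv2
def ray(f,uv):
    K=f["mtx"];E=np.asarray(f["extrinsics"]);d=E[:3,:3]@np.linalg.inv(K)@np.array([uv[0],uv[1],1.]);return E[:3,3],d/np.linalg.norm(d)
def onz(f,uv,z):
    o,d=ray(f,uv);return o+d*(z-o[2])/d[2]
def proj(f,p):
    E=np.asarray(f["extrinsics"]);c=E[:3,:3].T@(np.asarray(p)-E[:3,3]);q=f["mtx"]@c;return q[:2]/q[2]
def sleeve(f,box=(195,222,305,275)):
    x0,y0,x1,y1=box;g=f["img"].max(2)[y0:y1,x0:x1]
    m=cv2.morphologyEx((g<50).astype(np.uint8),cv2.MORPH_OPEN,np.ones((5,5)))
    cs,_=cv2.findContours(m,cv2.RETR_EXTERNAL,cv2.CHAIN_APPROX_NONE);c=max(cs,key=cv2.contourArea)
    r=cv2.boxPoints(cv2.minAreaRect(c))+[x0,y0]
    return r,cv2.contourArea(c)
E
python3 - <<'E'
from station import env
from h import *
f=env.grab_frame("top");r,a=sleeve(f);print(r,a)
r=r[np.argsort(r[:,1])];up=r[:2];lo=r[2:]
up=up[np.argsort(up[:,0])];lo=lo[np.argsort(lo[:,0])]
for i in(0,1):
    du=ray(f,up[i])[1];dl=ray(f,lo[i])[1];o=ray(f,up[i])[0];d=du+dl
    print("axis pt",onz(f,(up[i]+lo[i])/2,.044),o+d*(.044-o[2])/d[2], "half ang dist",np.tan(np.arccos(du@dl)/2)*1.1)
im=f["img"][170:280,170:320];cv2.imwrite("pics/c1.png",cv2.resize(im,None,fx=5,fy=5,interpolation=cv2.INTER_CUBIC))
E
```

```text
[[235. 257.]
 [245. 257.]
 [245. 263.]
 [235. 263.]] 48.0
axis pt [0.47666787 0.03352037 0.044     ] [0.47667362 0.03352045 0.044     ] half ang dist 0.007571336274222835
axis pt [0.47654431 0.0081874  0.044     ] [0.47655009 0.00818746 0.044     ] half ang dist 0.007588955461195517
```

View pics/c1.png

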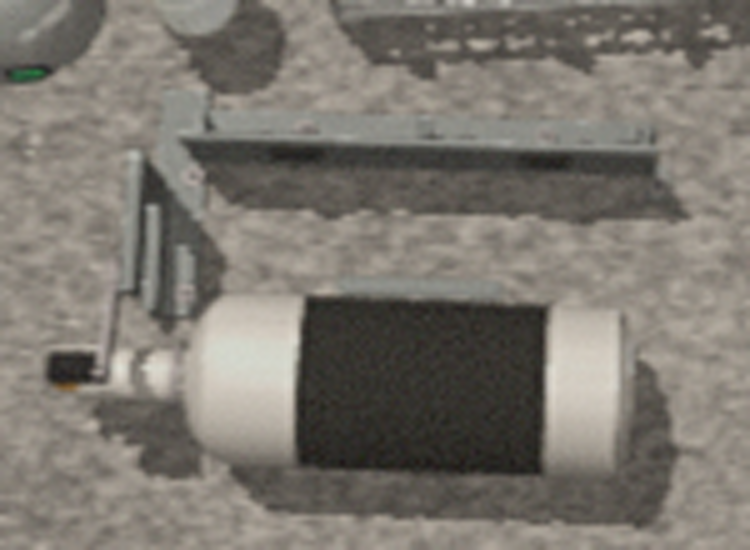

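```bash
python3 - <<'E'
from station import env
from h import *
f=env.grab_frame("top")
P=lambda X,Y,z:onz(f,(170+X/5,170+Y/5),z)
np.set_printoptions(precision=4,suppress=True)
a=[]
for u,l in(((303,297),(297,467)),((548,305),(543,472))):
    du=ray(f,(170+u[0]/5,170+u[1]/5))[1];dl=ray(f,(170+l[0]/5,170+l[1]/5))[1];o=f["extrinsics"][:3,3] if hasattr(f["extrinsics"],'shape') else None
    d=du+dl; p=o+d*(.044-o[2])/d[2]; a.append(p); print("axis",p,"R",np.linalg.norm(p-o)*np.sin(np.arccos(du@dl)/2))
print("cyl yaw",np.arctan2(-(a[0]-a[1])[0],(a[0]-a[1])[1]))
print("end caps", P(188,380,.044),P(632,390,.044))
A,B=P(183,140,.06),P(655,152,.06);print("rail",A,B,"yaw",np.arctan2(-(A-B)[0],(A-B)[1]))
A,B=P(297,155,.044),P(545,162,.044);print("buf",A,B)
A,B=P(340,277,.002),P(500,281,.002);print("lip back",A,B)
print("knob",P(72,366,.078))
print("yoke hinge",P(113,290,.078))
print("yoke top",P(183,100,.09),P(183,215,.09))
c=env.grab_frame("wrist");print(c["T_tool_cam"],c["mtx"])
E
```

```text
axis [0.5115 0.0467 0.044 ] R 0.04324717884838449
axis [ 0.5076 -0.0786  0.044 ] R 0.04259534823241309
cyl yaw -0.03060933458310127
end caps [0.5126 0.1037 0.044 ] [ 0.5066 -0.1229  0.044 ]
rail [0.6343 0.107  0.06  ] [ 0.6279 -0.1354  0.06  ] yaw -0.026762328626337987
buf [0.6299 0.0502 0.044 ] [ 0.626  -0.0789  0.044 ]
lip back [0.5722 0.0304 0.002 ] [ 0.5698 -0.0552  0.002 ]
knob [0.516  0.1558 0.078 ]
yoke hinge [0.5539 0.1369 0.078 ]
yoke top [0.6481 0.1029 0.09  ] [0.5896 0.1014 0.09  ]
[[-0.0001  0.9455  0.3256 -0.0839]
 [ 0.0015 -0.3256  0.9455 -0.1753]
 [ 1.      0.0006 -0.0014 -0.0005]
 [ 0.      0.      0.      1.    ]] [[302.9146   0.     283.027 ]
 [  0.     302.9146 208.0389]
 [  0.       0.       1.    ]]
```

Request:
jog_arm(series=[{"wy": -4.7,"tx": -4.8,"tz": -1,"hand": 0},{"wy": -4.7,"tx": -4.8,"tz": -1},{"wy": -4.7,"tx": -4.8,"tz": -1},{"wy": -4.7,"tx": -4.8,"tz": -1},{"wy": -4.7,"tx": -4.8,"tz": -1},{"wy": -4.7,"tx": -4.8,"tz": -1},{"wy": -4.7,"tx": -4.8,"tz": -1},{"wy": -4.7,"tx": -4.8,"tz": -1}])

```text
schema error: expected keys wx, wy, wz, tx, ty, tz, hand
```

```bash
cat >> h.py <<'E'
def st():
    from station import env
    np.set_printoptions(precision=4,suppress=True)
    s=env.get_state();p=np.array(s["eef_pos"]);R=np.array(s["orientation"])
    print("t",round(s["time"],2),"p",p,"F",np.array(s["wrist_force"]),"w",s["gripper_width"]);print(R);return s,p,R
def togo(tgt,zdir=(1,-.028,0)):
    from scipy.spatial.transform import Rotation as Ro
    s,p,R=st();z=np.array(zdir)/np.linalg.norm(zdir);y=np.array([0,0,-1.]);G=np.c_[np.cross(y,z),y,z]
    print("shift cm (tool)",R.T@(np.array(tgt)-p)*100,"turn deg",Ro.from_matrix(R.T@G).as_rotvec(degrees=True))
E
python3 -c "
from h import *
togo((.503,-.014,.15))"
```

```text
t 0.25 p [ 0.1616 -0.6551  0.1974] F [0.1117 0.4388 0.8149] w 0.08545456722598249
[[-0.9709 -0.0002  0.2395]
 [-0.2395  0.0008 -0.9709]
 [-0.     -1.     -0.0008]]
shift cm (tool) [-48.4976   4.7826 -54.0694] turn deg [  0.0382 -74.5414  -0.0295]
```

Request:
jog_arm(series=[{"wx": 0,"wy": -4.7,"wz": 0,"tx": -4.8,"ty": 0,"tz": -1,"hand": 0},{"wx": 0,"wy": -4.7,"wz": 0,"tx": -4.8,"ty": 0,"tz": -1,"hand": 0},{"wx": 0,"wy": -4.7,"wz": 0,"tx": -4.8,"ty": 0,"tz": -1,"hand": 0},{"wx": 0,"wy": -4.7,"wz": 0,"tx": -4.8,"ty": 0,"tz": -1,"hand": 0},{"wx": 0,"wy": -4.7,"wz": 0,"tx": -4.8,"ty": 0,"tz": -1,"hand": 0},{"wx": 0,"wy": -4.7,"wz": 0,"tx": -4.8,"ty": 0,"tz": -1,"hand": 0},{"wx": 0,"wy": -4.7,"wz": 0,"tx": -4.8,"ty": 0,"tz": -1,"hand": 0},{"wx": 0,"wy": -4.7,"wz": 0,"tx": -4.8,"ty": 0,"tz": -1,"hand": 0}])

```text
time: 1.05
eef_pos: [0.449, -0.3955, 0.1977]
orientation: [[-0.62, 0.0, 0.784], [-0.784, -0.0, -0.62], [-0.0, -1.0, 0.0]]
wrist_force: [-0.2, -0.4, 0.7]
gripper_width: 0.0003
```

```bash
python3 -c "
from h import *
togo((.503,-.014,.15))"
```

```text
t 1.05 p [ 0.449  -0.3955  0.1977] F [-0.191  -0.4202  0.7376] w 0.00025364467716019063
[[-0.6203  0.0004  0.7843]
 [-0.7843 -0.0001 -0.6203]
 [-0.0001 -1.      0.0003]]
shift cm (tool) [-33.2712   4.7717 -19.4312] turn deg [ -0.0212 -36.736   -0.002 ]
```

Request:
jog_arm(series=[{"wx": 0,"wy": -4.6,"wz": 0,"tx": -4.8,"ty": 0.5,"tz": -1,"hand": 0},{"wx": 0,"wy": -4.6,"wz": 0,"tx": -4.8,"ty": 0.5,"tz": -1,"hand": 0},{"wx": 0,"wy": -4.6,"wz": 0,"tx": -4.8,"ty": 0.5,"tz": -1,"hand": 0},{"wx": 0,"wy": -4.6,"wz": 0,"tx": -4.8,"ty": 0.5,"tz": -1,"hand": 0},{"wx": 0,"wy": -4.6,"wz": 0,"tx": -4.8,"ty": 0.5,"tz": -1,"hand": 0},{"wx": 0,"wy": -4.6,"wz": 0,"tx": -4.8,"ty": 0.5,"tz": -1,"hand": 0},{"wx": 0,"wy": -4.6,"wz": 0,"tx": -4.8,"ty": 0.5,"tz": -1,"hand": 0},{"wx": 0,"wy": -4.6,"wz": 0,"tx": -4.8,"ty": 0.5,"tz": -1,"hand": 0}])

```text
time: 1.85
eef_pos: [0.5193, -0.0162, 0.1577]
orientation: [[-0.027, 0.001, 1.0], [-1.0, 0.0, -0.027], [-0.0, -1.0, 0.001]]
wrist_force: [1.0, 1.1, -0.1]
gripper_width: -0.0
```

```bash
python3 -c "
from h import *
togo((.503,-.014,.10))
from station import env
f=env.grab_frame('wrist');cv2.imwrite('pics/w1.png',f['img'])"
```

```text
t 1.85 p [ 0.5193 -0.0162  0.1577] F [ 0.9918  1.0617 -0.0723] w -1.2575084125780407e-05
[[-0.0273  0.0008  0.9996]
 [-0.9996  0.0002 -0.0273]
 [-0.0002 -1.      0.0008]]
shift cm (tool) [-0.1751  5.7734 -1.6439] turn deg [-0.0467  0.042  -0.0123]
```

View pics/w1.png

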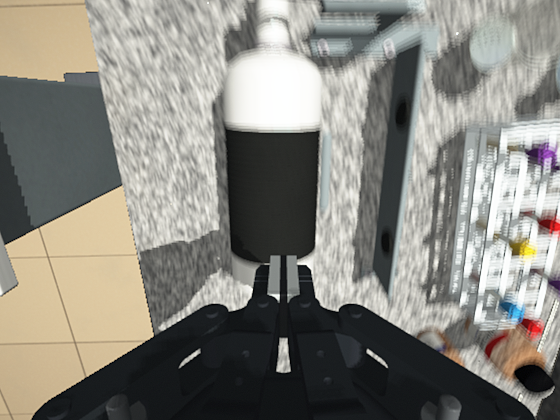

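```bash
cat >> h.py <<'E'
def wframe():
    from station import env
    s=env.get_state();T=np.eye(4);T[:3,:3]=s["orientation"];T[:3,3]=s["eef_pos"]
    f=env.grab_frame("wrist");f["extrinsics"]=T@np.asarray(f["T_tool_cam"]);return f
RO=np.array([.584,-.0135,0]);RX=np.array([1,-.028,0]);RY=np.array([.028,1,0])
def rest(p): d=np.asarray(p)-RO;return np.array([d@RX,d@RY,d[2]])
def cyl(f,v,lo,hi):
    "axis point from the dark sleeve edges along wrist image row v"
    g=f["img"][v-2:v+3].max(2).mean(0);i=np.where(g[lo:hi]<70)[0]+lo;uL,uR=i.min()-.5,i.max()+.5
    o,a=ray(f,(uL,v));_,b=ray(f,(uR,v));d=a+b;p=o+d*(.044-o[2])/d[2];return (uL,uR),p
E
python3 -c "
from h import *
f=wframe();np.set_printoptions(precision=4,suppress=True)
for v in(150,190,230):
    e,p=cyl(f,v,215,340);print(e,p,rest(p))
for uv in((402,115),(386,243)): p=onz(f,uv,.044);print('buf',p,rest(p))
for uv in((325,140),(324,207)): p=onz(f,uv,.002);print('lip',p,rest(p))
"
```

```text
(np.float64(228.5), np.float64(322.5)) [0.5111 0.0378 0.044 ] [-0.0743  0.0493  0.044 ]
(np.float64(229.5), np.float64(319.5)) [ 0.5094 -0.0013  0.044 ] [-0.075   0.0101  0.044 ]
(np.float64(231.5), np.float64(316.5)) [ 0.5079 -0.0441  0.044 ] [-0.0752 -0.0327  0.044 ]
buf [0.6272 0.068  0.044 ] [0.0409 0.0827 0.044 ]
buf [ 0.6249 -0.0603  0.044 ] [ 0.0422 -0.0457  0.044 ]
lip [0.5632 0.042  0.002 ] [-0.0223  0.0549  0.002 ]
lip [ 0.5645 -0.0338  0.002 ] [-0.019  -0.0208  0.002 ]
```

Request:
jog_arm(series=[{"wx": 0,"wy": 0,"wz": 0,"tx": 0,"ty": 2,"tz": -1,"hand": 0},{"wx": 0,"wy": 0,"wz": 0,"tx": 0,"ty": 2,"tz": -0.6,"hand": 0},{"wx": 0,"wy": 0,"wz": 0,"tx": 0,"ty": 1.5,"tz": 0,"hand": 0},{"wx": 0,"wy": 0,"wz": 0,"tx": 0,"ty": 0,"tz": 0,"hand": 0},{"wx": 0,"wy": 0,"wz": 0,"tx": 0,"ty": 0,"tz": 0,"hand": 0}])

```text
time: 2.45
eef_pos: [0.5034, -0.0178, 0.1031]
orientation: [[-0.031, -0.0, 1.0], [-1.0, 0.0, -0.031], [-0.0, -1.0, -0.0]]
wrist_force: [-0.2, 0.7, 0.5]
gripper_width: -0.0003
```

```bash
python3 -c "
from h import *
togo((.503,-.014,.09))
f=wframe();cv2.imwrite('pics/w2.png',f['img'])
f=wframe();
for v in(110,150):
    e,p=cyl(f,v,160,400);print(e,p,rest(p))
st()
"
```

```text
t 2.45 p [ 0.5034 -0.0178  0.1031] F [-0.2141  0.71    0.4837] w -0.00029068105768828036
[[-0.0307 -0.0001  0.9995]
 [-0.9995  0.0001 -0.0307]
 [-0.0001 -1.     -0.0001]]
shift cm (tool) [-0.3793  1.3081 -0.0477] turn deg [ 0.0071 -0.1546 -0.004 ]
(np.float64(217.5), np.float64(219.5)) [0.4584 0.0642 0.044 ] [-0.1278  0.0742  0.044 ]
(np.float64(232.5), np.float64(349.5)) [0.5109 0.0333 0.044 ] [-0.0744  0.0447  0.044 ]
t 2.55 p [ 0.5038 -0.0177  0.1036] F [-0.29    0.2383  0.1022] w 0.00028269619930648915
[[-0.0308  0.0013  0.9995]
 [-0.9995  0.0001 -0.0308]
 [-0.0001 -1.      0.0013]]
```

View pics/w2.png

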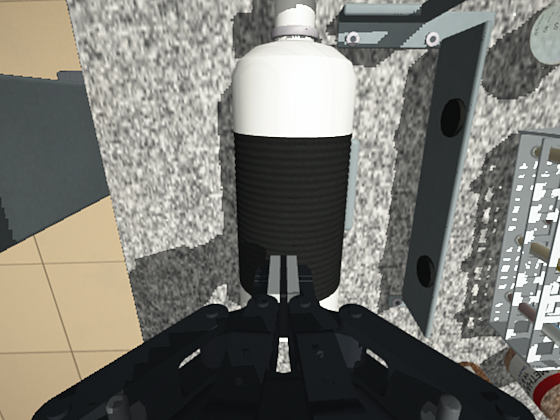

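Request:
jog_arm(series=[{"wx": 0,"wy": 0,"wz": 0,"tx": 0,"ty": 0.4,"tz": 0,"hand": 0},{"wx": 0,"wy": 0,"wz": 0,"tx": 0,"ty": 0.4,"tz": 0,"hand": 0},{"wx": 0,"wy": 0,"wz": 0,"tx": 0,"ty": 0.3,"tz": 0,"hand": 0},{"wx": 0,"wy": 0,"wz": 0,"tx": 0,"ty": 0.1,"tz": 0,"hand": 0},{"wx": 0,"wy": 0,"wz": 0,"tx": 0,"ty": 0.1,"tz": 0,"hand": 0},{"wx": 0,"wy": 0,"wz": 0,"tx": 0,"ty": 0,"tz": 0,"hand": 0},{"wx": 0,"wy": 0,"wz": 0,"tx": 0,"ty": 0,"tz": 0,"hand": 0}])

```text
time: 3.25
eef_pos: [0.5032, -0.0177, 0.0899]
orientation: [[-0.03, 0.0, 1.0], [-1.0, 0.0, -0.03], [-0.0, -1.0, 0.0]]
wrist_force: [0.1, 0.6, -0.4]
gripper_width: 0.0001
```

```bash
python3 -c "
from h import *
st()
f=wframe()
f['extrinsics']=f['extrinsics'].copy(); f['extrinsics'][2,3]+=.1033-.0905
for uv in((452,117),(425,270)): p=onz(f,uv,.044);print('buf',p,rest(p))
for uv in((357,140),(348,229)): p=onz(f,uv,.002);print('lip',p,rest(p))
print('sleeve neck end',onz(f,(295,135),.088),'yoke knob?')
"
```

```text
t 3.25 p [ 0.5032 -0.0177  0.0899] F [ 0.1026  0.5568 -0.3766] w 5.927391832227774e-05
[[-0.0304  0.0001  0.9995]
 [-0.9995  0.     -0.0304]
 [-0.     -1.      0.0001]]
buf [0.6302 0.0541 0.044 ] [0.0443 0.0689 0.044 ]
buf [ 0.6259 -0.0747  0.044 ] [ 0.0436 -0.06    0.044 ]
lip [0.5707 0.0345 0.002 ] [-0.0147  0.0477  0.002 ]
lip [ 0.566  -0.0516  0.002 ] [-0.0169 -0.0386  0.002 ]
sleeve neck end [0.5122 0.0488 0.088 ] yoke knob?
```

Request:
jog_arm(series=[{"wx": 0,"wy": 0,"wz": 0,"tx": 0,"ty": 0.05,"tz": 0,"hand": 0},{"wx": 0,"wy": 0,"wz": 0,"tx": 0,"ty": 0.05,"tz": 0,"hand": 0},{"wx": 0,"wy": 0,"wz": 0,"tx": 0,"ty": 0.05,"tz": 0,"hand": 0},{"wx": 0,"wy": 0,"wz": 0,"tx": 0,"ty": 0.05,"tz": 0,"hand": 0},{"wx": 0,"wy": 0,"wz": 0,"tx": 0,"ty": 0,"tz": 0,"hand": 0}])

```text
time: 3.8
eef_pos: [0.5031, -0.0177, 0.0877]
orientation: [[-0.03, -0.0, 1.0], [-1.0, 0.0, -0.03], [-0.0, -1.0, -0.0]]
wrist_force: [-0.5, -0.2, -0.5]
gripper_width: 0.0
```

Request:
jog_arm(series=[{"wx": 0,"wy": 0,"wz": 0,"tx": 0,"ty": 0.05,"tz": 0,"hand": 0},{"wx": 0,"wy": 0,"wz": 0,"tx": 0,"ty": 0.05,"tz": 0,"hand": 0},{"wx": 0,"wy": 0,"wz": 0,"tx": 0,"ty": 0,"tz": 0,"hand": 0}])

```text
time: 4.1
eef_pos: [0.5031, -0.0177, 0.0867]
orientation: [[-0.03, -0.0, 1.0], [-1.0, -0.0, -0.03], [0.0, -1.0, -0.0]]
wrist_force: [-0.1, 0.8, -1.0]
gripper_width: 0.0002
```

Request:
jog_arm(series=[{"wx": 0,"wy": 0,"wz": 0,"tx": 0,"ty": 0.05,"tz": 0,"hand": 0},{"wx": 0,"wy": 0,"wz": 0,"tx": 0,"ty": 0.05,"tz": 0,"hand": 0},{"wx": 0,"wy": 0,"wz": 0,"tx": 0,"ty": 0,"tz": 0,"hand": 0}])

```text
time: 4.4
eef_pos: [0.5031, -0.0177, 0.0857]
orientation: [[-0.031, -0.0, 1.0], [-1.0, 0.0, -0.031], [-0.0, -1.0, -0.0]]
wrist_force: [0.1, -0.1, -0.1]
gripper_width: 0.0003
```

Request:
jog_arm(series=[{"wx": 0,"wy": 0,"wz": 0,"tx": 0,"ty": 0.05,"tz": 0,"hand": 0},{"wx": 0,"wy": 0,"wz": 0,"tx": 0,"ty": 0.05,"tz": 0,"hand": 0},{"wx": 0,"wy": 0,"wz": 0,"tx": 0,"ty": 0,"tz": 0,"hand": 0}])

```text
time: 4.7
eef_pos: [0.5031, -0.0177, 0.0847]
orientation: [[-0.03, -0.0, 1.0], [-1.0, 0.0, -0.03], [-0.0, -1.0, -0.0]]
wrist_force: [-0.1, -0.3, -0.2]
gripper_width: 0.0002
```

```bash
python3 -c "
from h import *
from station import env
f=env.grab_frame('scene');cv2.imwrite('pics/s2.png',cv2.resize(f['img'][130:280,150:340],None,fx=4,fy=4,interpolation=cv2.INTER_CUBIC))
for p in ((.5031,-.0177,.0847),(.5095,-.0177,.088)):print(((proj(f,p)-[150,130])*4))
"
```

```text
[325.86477946 307.58211956]
[335.43443286 296.45394239]
```

View pics/s2.png

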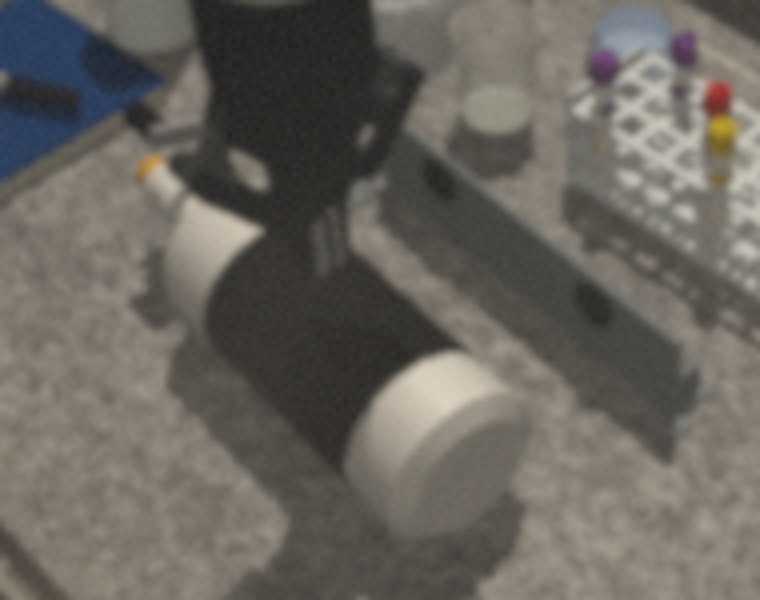

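```bash
python3 -c "
from h import *
from station import env
f=env.grab_frame('wrist')
a=f['img'][200:310,235:345];b=env.grab_frame('scene')['img'][170:235,205:270]
g=lambda x,n:cv2.resize((255*np.clip(x/140.,0,1)**.45).astype(np.uint8),(n,n),interpolation=cv2.INTER_CUBIC)
cv2.imwrite('pics/e1.png',np.hstack([g(a,390),g(b,390)]))
"
```

```text
(no output)
```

View pics/e1.png

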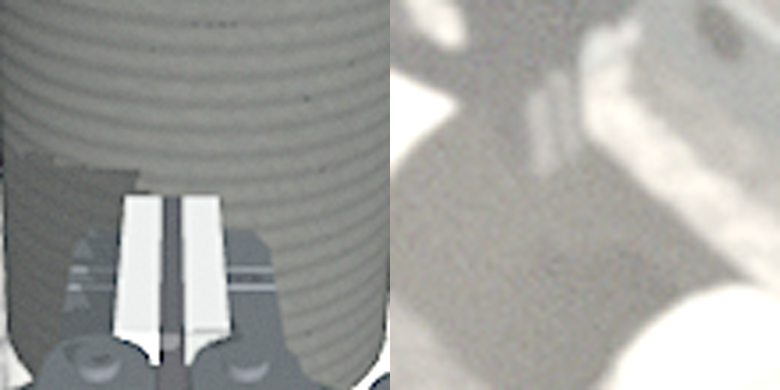

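Request:
jog_arm(series=[{"wx": 0,"wy": 0,"wz": 0,"tx": 0,"ty": 0.1,"tz": 0,"hand": 0},{"wx": 0,"wy": 0,"wz": 0,"tx": 0,"ty": 0.1,"tz": 0,"hand": 0},{"wx": 0,"wy": 0,"wz": 0,"tx": 0,"ty": 0.1,"tz": 0,"hand": 0},{"wx": 0,"wy": 0,"wz": 0,"tx": 0,"ty": 0.1,"tz": 0,"hand": 0},{"wx": 0,"wy": 0,"wz": 0,"tx": 0,"ty": 0.1,"tz": 0,"hand": 0},{"wx": 0,"wy": 0,"wz": 0,"tx": 0,"ty": 0,"tz": 0,"hand": 0}])

```text
time: 5.45
eef_pos: [0.5031, -0.0177, 0.0797]
orientation: [[-0.03, -0.0, 1.0], [-1.0, 0.0, -0.03], [-0.0, -1.0, -0.0]]
wrist_force: [0.5, 0.4, 0.1]
gripper_width: -0.0001
```

Request:
jog_arm(series=[{"wx": 0,"wy": 0,"wz": 0,"tx": 0,"ty": 0.1,"tz": 0,"hand": 0},{"wx": 0,"wy": 0,"wz": 0,"tx": 0,"ty": 0.1,"tz": 0,"hand": 0},{"wx": 0,"wy": 0,"wz": 0,"tx": 0,"ty": 0.1,"tz": 0,"hand": 0},{"wx": 0,"wy": 0,"wz": 0,"tx": 0,"ty": 0.1,"tz": 0,"hand": 0},{"wx": 0,"wy": 0,"wz": 0,"tx": 0,"ty": 0.1,"tz": 0,"hand": 0},{"wx": 0,"wy": 0,"wz": 0,"tx": 0,"ty": 0,"tz": 0,"hand": 0}])

```text
time: 6.05
eef_pos: [0.5031, -0.0177, 0.0746]
orientation: [[-0.03, -0.0, 1.0], [-1.0, 0.0, -0.03], [-0.0, -1.0, -0.0]]
wrist_force: [0.2, 0.2, -0.0]
gripper_width: 0.0001
```

```bash
python3 -c "
from h import *
st()
from station import env
f=env.grab_frame('wrist')
a=f['img'][200:310,235:345];b=env.grab_frame('scene')['img'][170:235,205:270]
g=lambda x,n:cv2.resize((255*np.clip(x/140.,0,1)**.45).astype(np.uint8),(n,n),interpolation=cv2.INTER_CUBIC)
cv2.imwrite('pics/e2.png',np.hstack([g(a,390),g(b,390)]))
"
```

```text
t 6.05 p [ 0.5031 -0.0177  0.0746] F [ 0.2209  0.1946 -0.0317] w 9.527798629059915e-05
[[-0.0305 -0.0003  0.9995]
 [-0.9995  0.     -0.0305]
 [-0.     -1.     -0.0003]]
```

View pics/e2.png

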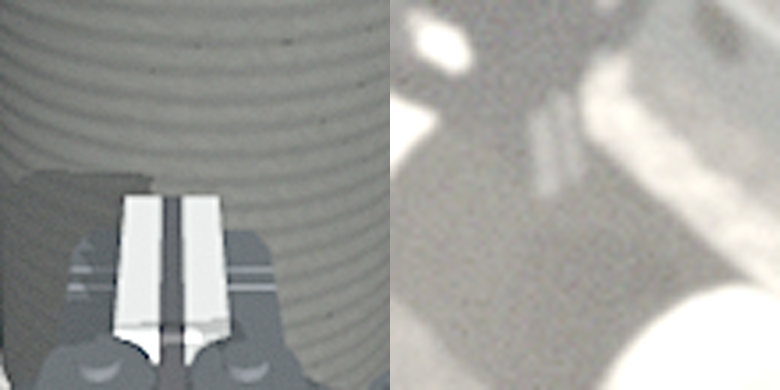

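Request:
jog_arm(series=[{"wx": 0,"wy": 0,"wz": 0,"tx": 0,"ty": 0.1,"tz": 0,"hand": 0},{"wx": 0,"wy": 0,"wz": 0,"tx": 0,"ty": 0.1,"tz": 0,"hand": 0},{"wx": 0,"wy": 0,"wz": 0,"tx": 0,"ty": 0.05,"tz": 0,"hand": 0},{"wx": 0,"wy": 0,"wz": 0,"tx": 0,"ty": 0.05,"tz": 0,"hand": 0},{"wx": 0,"wy": 0,"wz": 0,"tx": 0,"ty": 0.05,"tz": 0,"hand": 0},{"wx": 0,"wy": 0,"wz": 0,"tx": 0,"ty": 0,"tz": 0,"hand": 0}])

```text
time: 6.75
eef_pos: [0.5031, -0.0177, 0.0713]
orientation: [[-0.03, -0.0, 1.0], [-1.0, 0.0, -0.03], [0.0, -1.0, -0.0]]
wrist_force: [0.9, -0.1, 0.2]
gripper_width: -0.0001
```

Request:
jog_arm(series=[{"wx": 0,"wy": 0,"wz": 0,"tx": 0,"ty": 0.05,"tz": 0,"hand": 0},{"wx": 0,"wy": 0,"wz": 0,"tx": 0,"ty": 0.05,"tz": 0,"hand": 0},{"wx": 0,"wy": 0,"wz": 0,"tx": 0,"ty": 0.05,"tz": 0,"hand": 0},{"wx": 0,"wy": 0,"wz": 0,"tx": 0,"ty": 0,"tz": 0,"hand": 0}])

```text
time: 7.15
eef_pos: [0.5031, -0.0177, 0.0697]
orientation: [[-0.03, -0.0, 1.0], [-1.0, 0.0, -0.03], [-0.0, -1.0, -0.0]]
wrist_force: [-0.1, 0.7, -0.8]
gripper_width: -0.0003
```

Request:
jog_arm(series=[{"wx": 0,"wy": 0,"wz": 0,"tx": 0,"ty": 0.05,"tz": 0,"hand": 0},{"wx": 0,"wy": 0,"wz": 0,"tx": 0,"ty": 0.05,"tz": 0,"hand": 0},{"wx": 0,"wy": 0,"wz": 0,"tx": 0,"ty": 0,"tz": 0,"hand": 0}])

```text
time: 7.45
eef_pos: [0.5031, -0.0177, 0.0687]
orientation: [[-0.03, -0.0, 1.0], [-1.0, 0.0, -0.03], [-0.0, -1.0, -0.0]]
wrist_force: [-0.4, 0.1, -0.2]
gripper_width: -0.0001
```

Request:
jog_arm(series=[{"wx": 0,"wy": 0,"wz": 0,"tx": 0,"ty": 0.05,"tz": 0,"hand": 0},{"wx": 0,"wy": 0,"wz": 0,"tx": 0,"ty": 0.05,"tz": 0,"hand": 0},{"wx": 0,"wy": 0,"wz": 0,"tx": 0,"ty": 0,"tz": 0,"hand": 0}])

```text
time: 7.75
eef_pos: [0.5031, -0.0177, 0.0677]
orientation: [[-0.031, -0.0, 1.0], [-1.0, 0.0, -0.031], [-0.0, -1.0, -0.0]]
wrist_force: [-1.0, -0.3, 0.6]
gripper_width: 0.0001
```

Request:
jog_arm(series=[{"wx": 0,"wy": 0,"wz": 0,"tx": 0,"ty": 0.05,"tz": 0,"hand": 0},{"wx": 0,"wy": 0,"wz": 0,"tx": 0,"ty": 0.05,"tz": 0,"hand": 0},{"wx": 0,"wy": 0,"wz": 0,"tx": 0,"ty": 0,"tz": 0,"hand": 0}])

```text
time: 8.05
eef_pos: [0.5031, -0.0177, 0.0667]
orientation: [[-0.03, -0.0, 1.0], [-1.0, 0.0, -0.03], [-0.0, -1.0, -0.0]]
wrist_force: [0.6, -0.0, -0.1]
gripper_width: 0.0002
```

Request:
jog_arm(series=[{"wx": 0,"wy": 0,"wz": 0,"tx": 0,"ty": 0.05,"tz": 0,"hand": 0},{"wx": 0,"wy": 0,"wz": 0,"tx": 0,"ty": 0.05,"tz": 0,"hand": 0},{"wx": 0,"wy": 0,"wz": 0,"tx": 0,"ty": 0.05,"tz": 0,"hand": 0},{"wx": 0,"wy": 0,"wz": 0,"tx": 0,"ty": 0,"tz": 0,"hand": 0}])

```text
time: 8.45
eef_pos: [0.5031, -0.0177, 0.0652]
orientation: [[-0.031, -0.0, 1.0], [-1.0, 0.0, -0.031], [-0.0, -1.0, -0.0]]
wrist_force: [0.0, 1.2, -0.5]
gripper_width: 0.0001
```

```bash
python3 -c "
from h import *
s,p,R=st()
from station import env
f=env.grab_frame('scene')
for w in(-.0287,-.0177,-.0067):
  for d in(0,.01,.02,.03,.04):print(w,d,proj(f,(.5031,w,.0746+d)))
b=f['img'][170:235,205:270]
g=lambda x,n:cv2.resize((255*np.clip(x/140.,0,1)**.45).astype(np.uint8),(n,n),interpolation=cv2.INTER_CUBIC)
cv2.imwrite('pics/e3.png',g(b,585))
"
```

```text
t 8.45 p [ 0.5031 -0.0177  0.0652] F [ 0.0052  1.213  -0.5076] w 5.138928557823382e-05
[[-0.0305 -0.0001  0.9995]
 [-0.9995  0.     -0.0305]
 [-0.     -1.     -0.0001]]
-0.0287 0 [235.4492 213.346 ]
-0.0287 0.01 [234.9475 209.8872]
-0.0287 0.02 [234.4372 206.3683]
-0.0287 0.03 [233.9179 202.7877]
-0.0287 0.04 [233.3894 199.1438]
-0.0177 0 [231.9994 210.3919]
-0.0177 0.01 [231.4715 206.9304]
-0.0177 0.02 [230.9345 203.4092]
-0.0177 0.03 [230.3881 199.8267]
-0.0177 0.04 [229.8322 196.1812]
-0.0067 0 [228.5941 207.4758]
-0.0067 0.01 [228.0406 204.0121]
-0.0067 0.02 [227.4777 200.4889]
-0.0067 0.03 [226.9051 196.9047]
-0.0067 0.04 [226.3224 193.258 ]
```

View pics/e3.png

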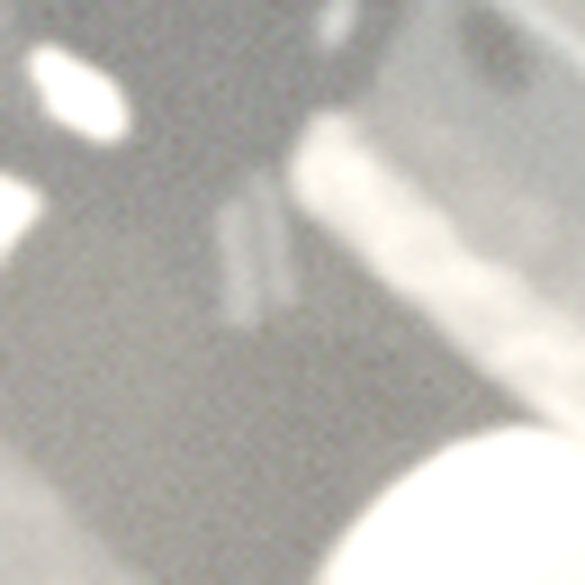

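Request:
jog_arm(series=[{"wx": 0,"wy": 0,"wz": 0,"tx": 0,"ty": 0.1,"tz": 0,"hand": 0},{"wx": 0,"wy": 0,"wz": 0,"tx": 0,"ty": 0.1,"tz": 0,"hand": 0},{"wx": 0,"wy": 0,"wz": 0,"tx": 0,"ty": 0.1,"tz": 0,"hand": 0},{"wx": 0,"wy": 0,"wz": 0,"tx": 0,"ty": 0.1,"tz": 0,"hand": 0},{"wx": 0,"wy": 0,"wz": 0,"tx": 0,"ty": 0.1,"tz": 0,"hand": 0},{"wx": 0,"wy": 0,"wz": 0,"tx": 0,"ty": 0,"tz": 0,"hand": 0}])

```text
time: 9.1
eef_pos: [0.5031, -0.0177, 0.0601]
orientation: [[-0.03, -0.0, 1.0], [-1.0, 0.0, -0.03], [-0.0, -1.0, -0.0]]
wrist_force: [-0.0, -1.4, -0.1]
gripper_width: -0.0002
```

Request:
jog_arm(series=[{"wx": 0,"wy": 0,"wz": 0,"tx": 0,"ty": 0.07,"tz": 0,"hand": 0},{"wx": 0,"wy": 0,"wz": 0,"tx": 0,"ty": 0.07,"tz": 0,"hand": 0},{"wx": 0,"wy": 0,"wz": 0,"tx": 0,"ty": 0.07,"tz": 0,"hand": 0},{"wx": 0,"wy": 0,"wz": 0,"tx": 0,"ty": 0,"tz": 0,"hand": 0}])

```text
time: 9.5
eef_pos: [0.5031, -0.0177, 0.0581]
orientation: [[-0.03, -0.0, 1.0], [-1.0, -0.0, -0.03], [0.0, -1.0, -0.0]]
wrist_force: [-0.2, -0.4, -0.3]
gripper_width: -0.0002
```

Request:
jog_arm(series=[{"wx": 0,"wy": 0,"wz": 0,"tx": 0,"ty": 0.05,"tz": 0,"hand": 0},{"wx": 0,"wy": 0,"wz": 0,"tx": 0,"ty": 0.05,"tz": 0,"hand": 0},{"wx": 0,"wy": 0,"wz": 0,"tx": 0,"ty": 0.05,"tz": 0,"hand": 0},{"wx": 0,"wy": 0,"wz": 0,"tx": 0,"ty": 0,"tz": 0,"hand": 0}])

```text
time: 9.9
eef_pos: [0.5031, -0.0177, 0.0566]
orientation: [[-0.03, -0.0, 1.0], [-1.0, 0.0, -0.03], [-0.0, -1.0, -0.0]]
wrist_force: [0.5, -0.6, 1.5]
gripper_width: 0.0001
```

Request:
jog_arm(series=[{"wx": 0,"wy": 0,"wz": 0,"tx": 0,"ty": 0.05,"tz": 0,"hand": 0},{"wx": 0,"wy": 0,"wz": 0,"tx": 0,"ty": 0.05,"tz": 0,"hand": 0},{"wx": 0,"wy": 0,"wz": 0,"tx": 0,"ty": 0,"tz": 0,"hand": 0}])

```text
time: 10.2
eef_pos: [0.5031, -0.0177, 0.0556]
orientation: [[-0.03, -0.0, 1.0], [-1.0, 0.0, -0.03], [-0.0, -1.0, -0.0]]
wrist_force: [0.1, 0.8, -0.1]
gripper_width: -0.0006
```

Request:
jog_arm(series=[{"wx": 0,"wy": 0,"wz": 0,"tx": 0,"ty": 0.05,"tz": 0,"hand": 0},{"wx": 0,"wy": 0,"wz": 0,"tx": 0,"ty": 0.05,"tz": 0,"hand": 0},{"wx": 0,"wy": 0,"wz": 0,"tx": 0,"ty": 0.05,"tz": 0,"hand": 0},{"wx": 0,"wy": 0,"wz": 0,"tx": 0,"ty": 0,"tz": 0,"hand": 0}])

```text
time: 10.6
eef_pos: [0.5037, -0.0177, 0.0545]
orientation: [[-0.031, 0.001, 1.0], [-1.0, -0.0, -0.031], [0.0, -1.0, 0.001]]
wrist_force: [-0.1, -0.2, 3.5]
gripper_width: 0.0002
```

Request:
jog_arm(series=[{"wx": 0,"wy": 0,"wz": 0,"tx": 0,"ty": 0.03,"tz": 0,"hand": 0},{"wx": 0,"wy": 0,"wz": 0,"tx": 0,"ty": 0,"tz": 0.2,"hand": 0},{"wx": 0,"wy": 0,"wz": 0,"tx": 0,"ty": 0,"tz": 0.3,"hand": 0},{"wx": 0,"wy": 0,"wz": 0,"tx": 0,"ty": 0,"tz": 0.3,"hand": 0},{"wx": 0,"wy": 0,"wz": 0,"tx": 0,"ty": 0,"tz": 0.2,"hand": 0}])

```text
time: 11.1
eef_pos: [0.5141, -0.0181, 0.0545]
orientation: [[-0.031, 0.002, 1.0], [-1.0, -0.0, -0.031], [0.0, -1.0, 0.002]]
wrist_force: [-0.8, -1.8, 8.4]
gripper_width: 0.0003
```

Request:
jog_arm(series=[{"wx": 0,"wy": 0,"wz": 0,"tx": 0,"ty": 0,"tz": 0.3,"hand": 0},{"wx": 0,"wy": 0,"wz": 0,"tx": 0,"ty": 0,"tz": 0.3,"hand": 0},{"wx": 0,"wy": 0,"wz": 0,"tx": 0,"ty": 0,"tz": 0.3,"hand": 0},{"wx": 0,"wy": 0,"wz": 0,"tx": 0,"ty": 0,"tz": 0.3,"hand": 0},{"wx": 0,"wy": 0,"wz": 0,"tx": 0,"ty": 0,"tz": 0.2,"hand": 0},{"wx": 0,"wy": 0,"wz": 0,"tx": 0,"ty": 0,"tz": 0,"hand": 0}])

```text
time: 11.7
eef_pos: [0.5282, -0.0187, 0.0545]
orientation: [[-0.031, 0.002, 1.0], [-1.0, -0.0, -0.031], [0.0, -1.0, 0.002]]
wrist_force: [-0.0, -1.1, 7.9]
gripper_width: 0.0003
```

```bash
cat >> h.py <<'E'
def topcyl():
    "axis from the dark sleeve's edge lines in the top camera; columns right of the hand"
    from station import env
    f=env.grab_frame("top");im=f["img"].max(2).astype(float);o=np.asarray(f["extrinsics"])[:3,3];out=[]
    for u in range(232,280,2):
        i=np.where(im[185:275,u]<75)[0]+185
        if len(i)<15: continue
        a=ray(f,(u,i.min()-.5))[1];b=ray(f,(u,i.max()+.5))[1];d=a+b
        out.append((u,i.min(),i.max(),*(o+d*(.044-o[2])/d[2])[:2]))
    return np.array(out)
E
python3 -c "
from h import *
s,p,R=st();f=wframe()
for v in(110,130,150,170,190):
    e,q=cyl(f,v,215,400);print(e,q,rest(q))
print(topcyl()[::3])
"
```

```text
t 11.7 p [ 0.5282 -0.0187  0.0545] F [-0.0336 -1.0646  7.8577] w 0.00027364007247054553
[[-0.0308  0.0018  0.9995]
 [-0.9995 -0.0003 -0.0308]
 [ 0.0002 -1.      0.0018]]
(np.float64(396.5), np.float64(397.5)) [0.5969 0.0606 0.044 ] [0.0108 0.0745 0.044 ]Traceback (most recent call last):
  File "<string>", line 5, in <module>
    e,q=cyl(f,v,215,400);print(e,q,rest(q))
        ~~~^^^^^^^^^^^^^
  File "h.py", line 31, in cyl
    g=f["img"][v-2:v+3].max(2).mean(0);i=np.where(g[lo:hi]<70)[0]+lo;uL,uR=i.min()-.5,i.max()+.5
                                                                           ~~~~~^^
    return umr_minimum(a, axis, None, out, keepdims, initial, where)
ValueError: zero-size array to reduction operation minimum which has no identity
```

```bash
python3 -c "
from h import *
f=wframe()
for v in(170,200,220,235):
    g=f['img'][v-2:v+3].max(2).mean(0);print(v,g[200:400:8].astype(int))
print(topcyl()[::3])
"
```

```text
170 [ 87  18  22  27  29  32  33  33  34  34  36  35  36  38  35  35  32  27
  23 173 147 118 180 122  95]
200 [ 94  19  21  24  28  31  32  34  35  32  35  35  36  35  34  32  30  31
 153 167 155 185 186  83  89]
220 [ 72  16  23  25  26  29  32  33  35  35  36  37  35  34  33  32  33  28
 113 158 154 146 141  85  83]
235 [ 89  15  24  25  28  32  31  32  31  33  32  34  34  35  35  32  31  27
 178 182 192 186 202 107  75]
[]
```

```bash
sed -i 's/<70)/<55)/' h.py; cat >> h.py <<'E'
def wc():
    f=wframe()
    for v in(170,200,235):
        e,q=cyl(f,v,150,390);print(v,e,q,rest(q))
E
python3 -c "
from h import *
wc()
"
```

```text
170 (np.float64(200.5), np.float64(345.5)) [0.52311161 0.02736159 0.044     ] [-0.06203251  0.03915672  0.044     ]
200 (np.float64(203.5), np.float64(343.5)) [0.52260045 0.00782734 0.044     ] [-0.06199671  0.01960815  0.044     ]
235 (np.float64(206.5), np.float64(340.5)) [ 0.52158191 -0.01668606  0.044     ] [-0.06232888 -0.00493376  0.044     ]
```

Request:
jog_arm(series=[{"wx": 0,"wy": 0,"wz": 0,"tx": 0,"ty": -0.5,"tz": 0,"hand": 0},{"wx": 0,"wy": 0,"wz": 0,"tx": 0,"ty": 0,"tz": -0.8,"hand": 0},{"wx": 0,"wy": 0,"wz": 0,"tx": 0,"ty": 0,"tz": -0.7,"hand": 0},{"wx": 0,"wy": 0,"wz": 0,"tx": 0,"ty": 0.3,"tz": 0,"hand": 0},{"wx": 0,"wy": 0,"wz": 0,"tx": 0,"ty": 0.1,"tz": 0,"hand": 0},{"wx": 0,"wy": 0,"wz": 0,"tx": 0,"ty": 0.05,"tz": 0,"hand": 0},{"wx": 0,"wy": 0,"wz": 0,"tx": 0,"ty": 0.05,"tz": 0,"hand": 0},{"wx": 0,"wy": 0,"wz": 0,"tx": 0,"ty": 0,"tz": 0,"hand": 0}])

```text
time: 12.7
eef_pos: [0.5131, -0.0181, 0.0544]
orientation: [[-0.031, 0.002, 1.0], [-1.0, -0.0, -0.031], [0.0, -1.0, 0.002]]
wrist_force: [0.4, -1.0, 5.8]
gripper_width: 0.0003
```

```bash
python3 -c "
from h import *
s,p,R=st();print('hand',rest(p));wc()
"
```

```text
t 12.7 p [ 0.5131 -0.0181  0.0544] F [ 0.4312 -1.0162  5.7784] w 0.00032422254939531796
[[-0.0307  0.0016  0.9995]
 [-0.9995 -0.0001 -0.0307]
 [ 0.0001 -1.      0.0016]]
hand [-0.0708 -0.0065  0.0544]
170 (np.float64(225.5), np.float64(370.5)) [0.5229 0.0276 0.044 ] [-0.0622  0.0394  0.044 ]
200 (np.float64(226.5), np.float64(367.5)) [0.522  0.0081 0.044 ] [-0.0626  0.0198  0.044 ]
235 (np.float64(228.5), np.float64(363.5)) [ 0.521  -0.0164  0.044 ] [-0.0629 -0.0047  0.044 ]
```

Request:
jog_arm(series=[{"wx": 0,"wy": 0,"wz": 0,"tx": 0,"ty": 0.01,"tz": 0.3,"hand": 0},{"wx": 0,"wy": 0,"wz": 0,"tx": 0,"ty": 0,"tz": 0.4,"hand": 0},{"wx": 0,"wy": 0,"wz": 0,"tx": 0,"ty": 0,"tz": 0.5,"hand": 0},{"wx": 0,"wy": 0,"wz": 0,"tx": 0,"ty": 0,"tz": 0.5,"hand": 0},{"wx": 0,"wy": 0,"wz": 0,"tx": 0,"ty": 0,"tz": 0.5,"hand": 0},{"wx": 0,"wy": 0,"wz": 0,"tx": 0,"ty": 0,"tz": 0.5,"hand": 0},{"wx": 0,"wy": 0,"wz": 0,"tx": 0,"ty": 0,"tz": 0.4,"hand": 0},{"wx": 0,"wy": 0,"wz": 0,"tx": 0,"ty": 0,"tz": 0,"hand": 0}])

```text
time: 13.55
eef_pos: [0.5448, -0.0193, 0.0544]
orientation: [[-0.031, 0.002, 1.0], [-1.0, -0.0, -0.031], [0.0, -1.0, 0.002]]
wrist_force: [-0.5, -2.0, 8.8]
gripper_width: 0.0001
```

Request:
jog_arm(series=[{"wx": 0,"wy": 0,"wz": 0,"tx": 0,"ty": -0.5,"tz": 0,"hand": 0},{"wx": 0,"wy": 0,"wz": 0,"tx": 0,"ty": 0,"tz": -0.8,"hand": 0},{"wx": 0,"wy": 0,"wz": 0,"tx": 0,"ty": 0,"tz": -0.7,"hand": 0},{"wx": 0,"wy": 0,"wz": 0,"tx": 0,"ty": 0.3,"tz": 0,"hand": 0},{"wx": 0,"wy": 0,"wz": 0,"tx": 0,"ty": 0.1,"tz": 0,"hand": 0},{"wx": 0,"wy": 0,"wz": 0,"tx": 0,"ty": 0.05,"tz": 0,"hand": 0},{"wx": 0,"wy": 0,"wz": 0,"tx": 0,"ty": 0.04,"tz": 0,"hand": 0},{"wx": 0,"wy": 0,"wz": 0,"tx": 0,"ty": 0,"tz": 0,"hand": 0}])

```text
time: 14.35
eef_pos: [0.5292, -0.0185, 0.0544]
orientation: [[-0.031, 0.002, 1.0], [-1.0, -0.0, -0.031], [0.0, -1.0, 0.002]]
wrist_force: [0.9, -1.6, 7.1]
gripper_width: 0.0003
```

```bash
python3 -c "
from h import *
s,p,R=st();print('hand',rest(p));wc()
"
```

```text
t 14.35 p [ 0.5292 -0.0185  0.0544] F [ 0.8878 -1.5836  7.1038] w 0.0003109065742747169
[[-0.0306  0.0018  0.9995]
 [-0.9995 -0.0001 -0.0306]
 [ 0.     -1.      0.0018]]
hand [-0.0547 -0.0066  0.0544]
170 (np.float64(224.5), np.float64(368.5)) [0.5381 0.0271 0.044 ] [-0.047   0.0394  0.044 ]
200 (np.float64(211.5), np.float64(365.5)) [0.5329 0.0078 0.044 ] [-0.0517  0.0198  0.044 ]
235 (np.float64(227.5), np.float64(362.5)) [ 0.5365 -0.0169  0.044 ] [-0.0474 -0.0047  0.044 ]
```

Request:
jog_arm(series=[{"wx": 0,"wy": 0,"wz": 0,"tx": 0,"ty": 0,"tz": 0.3,"hand": 0},{"wx": 0,"wy": 0,"wz": 0,"tx": 0,"ty": 0,"tz": 0.4,"hand": 0},{"wx": 0,"wy": 0,"wz": 0,"tx": 0,"ty": 0,"tz": 0.4,"hand": 0},{"wx": 0,"wy": 0,"wz": 0,"tx": 0,"ty": 0,"tz": 0.5,"hand": 0},{"wx": 0,"wy": 0,"wz": 0,"tx": 0,"ty": 0,"tz": 0.5,"hand": 0},{"wx": 0,"wy": 0,"wz": 0,"tx": 0,"ty": 0,"tz": 0.4,"hand": 0},{"wx": 0,"wy": 0,"wz": 0,"tx": 0,"ty": 0,"tz": 0.3,"hand": 0},{"wx": 0,"wy": 0,"wz": 0,"tx": 0,"ty": 0,"tz": 0,"hand": 0}])

```text
time: 15.2
eef_pos: [0.5576, -0.0197, 0.0545]
orientation: [[-0.031, 0.002, 1.0], [-1.0, -0.0, -0.031], [0.0, -1.0, 0.002]]
wrist_force: [-0.5, -1.3, 8.1]
gripper_width: 0.0002
```

Request:
jog_arm(series=[{"wx": 0,"wy": 0,"wz": 0,"tx": 0,"ty": -0.5,"tz": 0,"hand": 0},{"wx": 0,"wy": 0,"wz": 0,"tx": 0,"ty": 0,"tz": -1.0,"hand": 0},{"wx": 0,"wy": 0,"wz": 0,"tx": 0,"ty": 0,"tz": -0.9,"hand": 0},{"wx": 0,"wy": 0,"wz": 0,"tx": 0,"ty": 0.3,"tz": 0,"hand": 0},{"wx": 0,"wy": 0,"wz": 0,"tx": 0,"ty": 0.1,"tz": 0,"hand": 0},{"wx": 0,"wy": 0,"wz": 0,"tx": 0,"ty": 0.05,"tz": 0,"hand": 0},{"wx": 0,"wy": 0,"wz": 0,"tx": 0,"ty": 0.04,"tz": 0,"hand": 0},{"wx": 0,"wy": 0,"wz": 0,"tx": 0,"ty": 0,"tz": 0,"hand": 0}])

```text
time: 16.0
eef_pos: [0.5375, -0.0187, 0.0541]
orientation: [[-0.031, 0.0, 1.0], [-1.0, 0.0, -0.031], [-0.0, -1.0, 0.0]]
wrist_force: [-0.2, 0.1, 2.8]
gripper_width: 0.0001
```

```bash
python3 -c "
from h import *
s,p,R=st();print('hand',rest(p));wc()
"
```

```text
t 16.0 p [ 0.5375 -0.0187  0.0541] F [-0.1593  0.0555  2.8355] w 9.699999036859438e-05
[[-0.0306  0.0004  0.9995]
 [-0.9995  0.     -0.0306]
 [-0.0001 -1.      0.0004]]
hand [-0.0464 -0.0065  0.0541]
170 (np.float64(232.5), np.float64(377.5)) [0.5514 0.0268 0.044 ] [-0.0337  0.0394  0.044 ]
200 (np.float64(232.5), np.float64(374.5)) [0.5504 0.0074 0.044 ] [-0.0342  0.0199  0.044 ]
235 (np.float64(235.5), np.float64(370.5)) [ 0.5499 -0.0171  0.044 ] [-0.034  -0.0046  0.044 ]
```

Request:
jog_arm(series=[{"wx": 0,"wy": 0,"wz": 0,"tx": 0,"ty": 0.02,"tz": 0.1,"hand": 0},{"wx": 0,"wy": 0,"wz": 0,"tx": 0,"ty": 0,"tz": 0.2,"hand": 0},{"wx": 0,"wy": 0,"wz": 0,"tx": 0,"ty": 0,"tz": 0.2,"hand": 0},{"wx": 0,"wy": 0,"wz": 0,"tx": 0,"ty": 0,"tz": 0.1,"hand": 0},{"wx": 0,"wy": 0,"wz": 0,"tx": 0,"ty": 0,"tz": 0,"hand": 0}])

```text
time: 16.55
eef_pos: [0.5435, -0.019, 0.0543]
orientation: [[-0.031, 0.001, 1.0], [-1.0, -0.0, -0.031], [0.0, -1.0, 0.001]]
wrist_force: [-2.5, -1.0, 8.3]
gripper_width: -0.0002
```

```bash
python3 -c "
from h import *
s,p,R=st();print('hand',rest(p));wc()
"
```

```text
t 16.55 p [ 0.5435 -0.019   0.0543] F [-2.5275 -0.9814  8.3057] w -0.00022307382316303335
[[-0.0306  0.0007  0.9995]
 [-0.9995 -0.0003 -0.0306]
 [ 0.0003 -1.      0.0007]]
hand [-0.0403 -0.0067  0.0543]
170 (np.float64(210.5), np.float64(372.5)) [0.5495 0.0267 0.044 ] [-0.0357  0.0392  0.044 ]
200 (np.float64(227.5), np.float64(369.5)) [0.5534 0.0071 0.044 ] [-0.0312  0.0197  0.044 ]
235 (np.float64(230.5), np.float64(389.5)) [ 0.5601 -0.0177  0.044 ] [-0.0238 -0.0048  0.044 ]
```

Request:
jog_arm(series=[{"wx": 0,"wy": 0,"wz": 0,"tx": 0,"ty": -0.015,"tz": 0.2,"hand": 0},{"wx": 0,"wy": 0,"wz": 0,"tx": 0,"ty": -0.025,"tz": 0.2,"hand": 0},{"wx": 0,"wy": 0,"wz": 0,"tx": 0,"ty": -0.025,"tz": 0.2,"hand": 0},{"wx": 0,"wy": 0,"wz": 0,"tx": 0,"ty": 0,"tz": 0,"hand": 0}])

```text
time: 17.0
eef_pos: [0.5499, -0.0194, 0.0552]
orientation: [[-0.031, 0.001, 1.0], [-1.0, -0.0, -0.031], [0.0, -1.0, 0.001]]
wrist_force: [-1.5, 0.0, 11.1]
gripper_width: 0.0002
```

Request:
jog_arm(series=[{"wx": 0,"wy": 0,"wz": 0,"tx": 0,"ty": -0.03,"tz": 0.2,"hand": 0},{"wx": 0,"wy": 0,"wz": 0,"tx": 0,"ty": -0.025,"tz": 0.2,"hand": 0},{"wx": 0,"wy": 0,"wz": 0,"tx": 0,"ty": -0.02,"tz": 0.2,"hand": 0},{"wx": 0,"wy": 0,"wz": 0,"tx": 0,"ty": -0.015,"tz": 0.2,"hand": 0},{"wx": 0,"wy": 0,"wz": 0,"tx": 0,"ty": 0,"tz": 0,"hand": 0}])

```text
time: 17.5
eef_pos: [0.558, -0.0197, 0.056]
orientation: [[-0.031, 0.002, 1.0], [-1.0, -0.0, -0.031], [0.0, -1.0, 0.002]]
wrist_force: [-1.0, -2.7, 9.5]
gripper_width: 0.0001
```

```bash
python3 -c "
from h import *
s,p,R=st();print('hand',rest(p));wc()
"
```

```text
t 17.5 p [ 0.558  -0.0197  0.056 ] F [-0.9593 -2.7018  9.5076] w 7.2578226028429e-05
[[-0.0309  0.0015  0.9995]
 [-0.9995 -0.0004 -0.0309]
 [ 0.0003 -1.      0.0016]]
hand [-0.0258 -0.0069  0.056 ]
170 (np.float64(214.5), np.float64(389.5)) [0.5701 0.0255 0.044 ] [-0.015   0.0387  0.044 ]
200 (np.float64(208.5), np.float64(389.5)) [0.568  0.0059 0.044 ] [-0.0166  0.019   0.044 ]
235 (np.float64(219.5), np.float64(389.5)) [ 0.5711 -0.019   0.044 ] [-0.0127 -0.0058  0.044 ]
```

Request:
jog_arm(series=[{"wx": 0,"wy": 0,"wz": 0,"tx": 0,"ty": -0.012,"tz": 0.2,"hand": 0},{"wx": 0,"wy": 0,"wz": 0,"tx": 0,"ty": -0.01,"tz": 0.2,"hand": 0},{"wx": 0,"wy": 0,"wz": 0,"tx": 0,"ty": -0.008,"tz": 0.2,"hand": 0},{"wx": 0,"wy": 0,"wz": 0,"tx": 0,"ty": -0.006,"tz": 0.2,"hand": 0},{"wx": 0,"wy": 0,"wz": 0,"tx": 0,"ty": -0.004,"tz": 0.2,"hand": 0},{"wx": 0,"wy": 0,"wz": 0,"tx": 0,"ty": 0,"tz": 0.2,"hand": 0},{"wx": 0,"wy": 0,"wz": 0,"tx": 0,"ty": 0,"tz": 0,"hand": 0}])

```text
time: 18.25
eef_pos: [0.5704, -0.02, 0.0565]
orientation: [[-0.031, 0.002, 1.0], [-1.0, -0.0, -0.031], [0.0, -1.0, 0.002]]
wrist_force: [-0.6, -1.0, 8.2]
gripper_width: -0.0001
```

```bash
python3 -c "
from h import *
s,p,R=st();print('hand',rest(p))
f=wframe();cv2.imwrite('pics/w5.png',f['img'])
for v in(150,190,235):
    g=f['img'][v-2:v+3].max(2).mean(0);print(v,g[180:400:6].astype(int))
"
```

```text
t 18.25 p [ 0.5704 -0.02    0.0565] F [-0.5664 -1.0079  8.2168] w -6.8718078089347e-05
[[-0.0308  0.0021  0.9995]
 [-0.9995 -0.0003 -0.0308]
 [ 0.0003 -1.      0.0021]]
hand [-0.0135 -0.0069  0.0565]
150 [147 156 144  74  29  16  20  23  25  24  23  30  48  58  65  74  78  87
  90  82  79  67  62  44  28  28  30  29  24  88  80  41  41  41  41  67
 157]
190 [155 201 160  60  72  18  19  22  25  28  30  30  31  29  32  30  32  33
  33  32  32  35  36  35  34  32  29  27  46  83  47  43  42  43  42 159
 169]
235 [169 131 168  79  83  15  19  22  23  27  29  30  30  29  30  31  31  32
  32  32  33  34  34  35  33  28  30  25  69 108  42  43  43  42 155 166
 181]
```

Request:
jog_arm(series=[{"wx": 0,"wy": 0,"wz": 0,"tx": 0,"ty": 0,"tz": 0.2,"hand": 0},{"wx": 0,"wy": 0,"wz": 0,"tx": 0,"ty": 0,"tz": 0.2,"hand": 0},{"wx": 0,"wy": 0,"wz": 0,"tx": 0,"ty": 0.005,"tz": 0.2,"hand": 0},{"wx": 0,"wy": 0,"wz": 0,"tx": 0,"ty": 0.01,"tz": 0.2,"hand": 0},{"wx": 0,"wy": 0,"wz": 0,"tx": 0,"ty": 0,"tz": 0,"hand": 0}])

```text
time: 18.8
eef_pos: [0.5784, -0.0203, 0.0563]
orientation: [[-0.031, 0.002, 1.0], [-1.0, -0.0, -0.031], [0.0, -1.0, 0.002]]
wrist_force: [0.2, -1.2, 6.9]
gripper_width: 0.0004
```

```bash
python3 -c "
from h import *
s,p,R=st();print('hand',rest(p))
f=wframe()
for v in(190,235):
    g=f['img'][v-2:v+3].max(2).mean(0);print(v,g[180:270:3].astype(int),g[300:390:3].astype(int))
"
```

```text
t 18.8 p [ 0.5784 -0.0203  0.0563] F [ 0.1728 -1.243   6.9158] w 0.00037692474109722666
[[-0.0309  0.0022  0.9995]
 [-0.9995 -0.0003 -0.0309]
 [ 0.0002 -1.      0.0022]]
hand [-0.0054 -0.007   0.0563]
190 [153 187 109 125  59  75  55  14  19  18  21  22  23  24  28  28  29  30
  30  31  31  30  31  31  32  31  31  31  33  32] [ 32  34  35  34  35  35  34  32  31  30  28  27  28  26  83  83  84  39
  43  43  43  43  43  43  71 143 161 168 166 153]
235 [165 158 159 169 156 108  97  95  10  17  21  22  21  23  25  26  28  29
  29  29  30  28  30  31  30  29  30  31  31  31] [ 34  34  36  36  34  33  32  30  29  30  30  27  25  60  82  85  42  43
  43  43  43  43  40 118 163 149 163 166 154 176]
```

Request:
jog_arm(series=[{"wx": 0,"wy": 0,"wz": 0,"tx": 0,"ty": 0.008,"tz": 0.2,"hand": 0},{"wx": 0,"wy": 0,"wz": 0,"tx": 0,"ty": 0.012,"tz": 0.2,"hand": 0},{"wx": 0,"wy": 0,"wz": 0,"tx": 0,"ty": 0.015,"tz": 0.2,"hand": 0},{"wx": 0,"wy": 0,"wz": 0,"tx": 0,"ty": 0.015,"tz": 0.2,"hand": 0},{"wx": 0,"wy": 0,"wz": 0,"tx": 0,"ty": 0,"tz": 0,"hand": 0}])

```text
time: 19.35
eef_pos: [0.5861, -0.0205, 0.0555]
orientation: [[-0.031, 0.002, 1.0], [-1.0, -0.0, -0.031], [0.0, -1.0, 0.002]]
wrist_force: [1.7, -2.2, 6.4]
gripper_width: -0.0003
```

```bash
cat >> h.py <<'E'
def prof():
    s,p,R=st();f=wframe();g=f['img'][233:238].max(2).mean(0)
    L=next(u for u in range(265,120,-1) if g[u-1]>48);r=next(u for u in range(300,440) if g[u]>48)
    rel=6.6-((L+r)/2-273.5)/1.51;h=rest(p)[0]*1e3;print('edges',L,r,'hand',h,'rel',rel,'axis',h-rel)
E
python3 -c "
from h import *
prof()
"
```

```text
t 19.35 p [ 0.5861 -0.0205  0.0555] F [ 1.6992 -2.2251  6.3692] w -0.00027403636990170076
[[-0.0308  0.0016  0.9995]
 [-0.9995 -0.0002 -0.0308]
 [ 0.0002 -1.      0.0016]]
edges 197 333 hand 2.334780653013493 rel 12.229139072847682 axis -9.89435841983419
```

Request:
jog_arm(series=[{"wx": 0,"wy": 0,"wz": 0,"tx": 0,"ty": 0.02,"tz": 0.2,"hand": 0},{"wx": 0,"wy": 0,"wz": 0,"tx": 0,"ty": 0.025,"tz": 0.2,"hand": 0},{"wx": 0,"wy": 0,"wz": 0,"tx": 0,"ty": 0.03,"tz": 0.2,"hand": 0},{"wx": 0,"wy": 0,"wz": 0,"tx": 0,"ty": 0.033,"tz": 0.2,"hand": 0},{"wx": 0,"wy": 0,"wz": 0,"tx": 0,"ty": 0,"tz": 0,"hand": 0}])

```text
time: 19.9
eef_pos: [0.5938, -0.0207, 0.0541]
orientation: [[-0.031, 0.001, 1.0], [-1.0, -0.0, -0.031], [0.0, -1.0, 0.001]]
wrist_force: [1.8, -2.0, 5.5]
gripper_width: -0.0002
```

```bash
python3 -c "
from h import *
prof()
"
```

```text
t 19.9 p [ 0.5938 -0.0207  0.0541] F [ 1.8238 -2.0268  5.4832] w -0.00019224389183203708
[[-0.0307  0.0009  0.9995]
 [-0.9995 -0.0001 -0.0307]
 [ 0.0001 -1.      0.0009]]
edges 191 327 hand 9.970413104256648 rel 16.202649006622515 axis -6.232235902365867
```

Request:
jog_arm(series=[{"wx": 0,"wy": 0,"wz": 0,"tx": 0,"ty": 0.035,"tz": 0.2,"hand": 0},{"wx": 0,"wy": 0,"wz": 0,"tx": 0,"ty": 0.04,"tz": 0.2,"hand": 0},{"wx": 0,"wy": 0,"wz": 0,"tx": 0,"ty": 0.045,"tz": 0.2,"hand": 0},{"wx": 0,"wy": 0,"wz": 0,"tx": 0,"ty": 0.045,"tz": 0.2,"hand": 0},{"wx": 0,"wy": 0,"wz": 0,"tx": 0,"ty": 0,"tz": 0,"hand": 0}])

```text
time: 20.45
eef_pos: [0.6012, -0.0212, 0.0524]
orientation: [[-0.031, -0.0, 1.0], [-1.0, -0.001, -0.031], [0.001, -1.0, -0.0]]
wrist_force: [0.6, -4.0, 6.7]
gripper_width: 0.0004
```

```bash
python3 -c "
from h import *
prof()
"
```

```text
t 20.45 p [ 0.6012 -0.0212  0.0524] F [ 0.5632 -4.0223  6.7123] w 0.0003921319181059065
[[-0.0309 -0.0002  0.9995]
 [-0.9995 -0.0006 -0.0309]
 [ 0.0006 -1.     -0.0002]]
edges 184 332 hand 17.42479135156213 rel 16.864900662251657 axis 0.5598906893104747
```

Request:
jog_arm(series=[{"wx": 0,"wy": 0,"wz": 0,"tx": 0,"ty": 0.02,"tz": 0.15,"hand": 0},{"wx": 0,"wy": 0,"wz": 0,"tx": 0,"ty": 0.02,"tz": 0.15,"hand": 0},{"wx": 0,"wy": 0,"wz": 0,"tx": 0,"ty": 0,"tz": 0.1,"hand": 0},{"wx": 0,"wy": 0,"wz": 0,"tx": 0,"ty": 0,"tz": 0,"hand": 0},{"wx": 0,"wy": 0,"wz": 0,"tx": 0,"ty": -0.3,"tz": 0,"hand": 0},{"wx": 0,"wy": 0,"wz": 0,"tx": 0,"ty": -2,"tz": 0,"hand": 0},{"wx": 0,"wy": 0,"wz": 0,"tx": 0,"ty": -3,"tz": 0,"hand": 0},{"wx": 0,"wy": 0,"wz": 0,"tx": 0,"ty": 0,"tz": 0,"hand": 0}])

```text
time: 21.3
eef_pos: [0.6067, -0.0199, 0.108]
orientation: [[-0.03, 0.004, 1.0], [-1.0, 0.001, -0.03], [-0.001, -1.0, 0.004]]
wrist_force: [0.3, 1.5, 0.4]
gripper_width: -0.0003
```

Request:
jog_arm(series=[{"wx": 0,"wy": 0,"wz": 0,"tx": 0,"ty": 0,"tz": -3.0,"hand": 0},{"wx": 0,"wy": 0,"wz": 0,"tx": 0,"ty": 0,"tz": -3,"hand": 0},{"wx": 0,"wy": 0,"wz": 0,"tx": 0,"ty": 0,"tz": 0,"hand": 0},{"wx": 0,"wy": 0,"wz": 0,"tx": 0,"ty": 0,"tz": 0,"hand": 0}])

```text
time: 21.7
eef_pos: [0.5446, -0.0188, 0.1048]
orientation: [[-0.03, -0.001, 1.0], [-1.0, 0.0, -0.03], [-0.0, -1.0, -0.001]]
wrist_force: [0.4, 0.8, 0.2]
gripper_width: 0.0001
```

```bash
python3 -c "
from h import *
s,p,R=st()
f=wframe();cv2.imwrite('pics/w6.png',f['img'])
"
```

```text
t 21.7 p [ 0.5446 -0.0188  0.1048] F [0.4473 0.8431 0.1508] w 5.620359889928339e-05
[[-0.03   -0.0006  0.9995]
 [-0.9995  0.0001 -0.03  ]
 [-0.0001 -1.     -0.0007]]
```

View pics/w6.png

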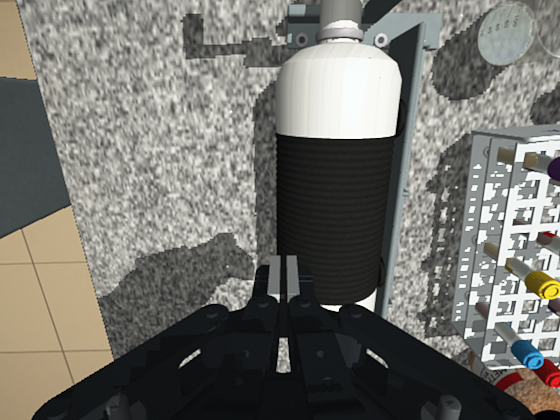

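```bash
python3 -c "
from h import *
f=wframe();st()
for v in(145,170,200,235):
    g=f['img'][v-2:v+3].max(2).mean(0)
    L=next(u for u in range(300,150,-1) if g[u-1]>48);r=next(u for u in range(330,460) if g[u]>48)
    o,a=ray(f,(L,v));_,b=ray(f,(r,v));d=a+b;p=o+d*(.044-o[2])/d[2];print(v,L,r,rest(p))
"
```

```text
t 21.8 p [ 0.5458 -0.0187  0.1048] F [ 0.6555  0.7135 -0.4075] w 0.0002784863371480049
[[-0.0304  0.0003  0.9995]
 [-0.9995  0.0004 -0.0304]
 [-0.0004 -1.      0.0003]]
145 275 401 [0.0021 0.0485 0.044 ]
170 275 398 [0.002 0.029 0.044]
200 275 394 [0.0019 0.0041 0.044 ]
235 275 390 [ 0.0019 -0.027   0.044 ]
```

Request:
jog_arm(series=[{"wx": 0,"wy": 0,"wz": 0,"tx": -3.8,"ty": -0.5,"tz": -1,"hand": 0},{"wx": 0,"wy": 0,"wz": 0,"tx": -3.8,"ty": 0,"tz": -1,"hand": 0},{"wx": 0,"wy": 0,"wz": 0,"tx": -3.8,"ty": 0,"tz": -1,"hand": 0},{"wx": 0,"wy": 0,"wz": -7,"tx": -3.8,"ty": 0,"tz": 0,"hand": 0},{"wx": 0,"wy": 0,"wz": -7,"tx": 0,"ty": 0,"tz": 0,"hand": 0},{"wx": 0,"wy": 0,"wz": -7,"tx": 0,"ty": 0,"tz": 0,"hand": 0},{"wx": 0,"wy": 0,"wz": 0,"tx": 0,"ty": 0,"tz": 0,"hand": 0}])

```text
time: 22.5
eef_pos: [0.5189, 0.1322, 0.1078]
orientation: [[-0.017, -0.012, 1.0], [-0.943, -0.331, -0.02], [0.332, -0.943, -0.006]]
wrist_force: [-0.2, 0.4, 0.0]
gripper_width: -0.0003
```

```bash
cat >> h.py <<'E'
def tip(tgt,t=35):
    "tool shifts (cm) and turn that bring the real tip to tgt (rest mm), tilt t"
    from scipy.spatial.transform import Rotation as Ro
    s,p,R=st();x=RX/np.linalg.norm(RX);Y=RY/np.linalg.norm(RY);a=np.radians(t)
    y=-np.sin(a)*Y+np.array([0,0,-np.cos(a)]);G=np.c_[np.cross(y,x),y,x]
    T=RO+x*tgt[0]/1e3+Y*tgt[1]/1e3+[0,0,tgt[2]/1e3]+y*.0335
    print('tip now rest mm',rest(p-R[:,1]*.0335)*1e3);d=T-p
    print('TCP tgt',T,'shift cm now axes',R.T@d*100,'in final axes',G.T@d*100,'turn',Ro.from_matrix(R.T@G).as_rotvec(degrees=True));return s
E
python3 -c "
from h import *
s=tip((-77,167,100));print(np.array(s['qpos']))
from station import env
f=env.grab_frame('top')
for z in(.05,.15):print('bottle',onz(f,(113,200),z),onz(f,(103,192),z))
a=env.grab_frame('scene')['img'][110:290,120:330];cv2.imwrite('pics/s7.png',cv2.resize(a,None,fx=3.5,fy=3.3,interpolation=cv2.INTER_CUBIC))
"
```

```text
t 22.5 p [0.5189 0.1322 0.1078] F [-0.1757  0.3573  0.0365] w -0.0003207071683989181
[[-0.017  -0.0118  0.9998]
 [-0.9433 -0.3314 -0.02  ]
 [ 0.3316 -0.9434 -0.0055]]
tip now rest mm [-69.1197 154.9614 139.425 ]
TCP tgt [0.5112 0.1364 0.0726] shift cm now axes [-1.5534  3.1962 -0.7596] in final axes [-2.3498  2.6594 -0.7822] turn [  0.0713   0.5537 -15.6326]
[-0.3898  0.5696 -0.2396  1.8099  0.4655  1.0387 -0.9173]
bottle [0.6315 0.3478 0.05  ] [0.6526 0.3747 0.05  ]
bottle [0.6096 0.3104 0.15  ] [0.6287 0.3348 0.15  ]
```

View pics/s7.png

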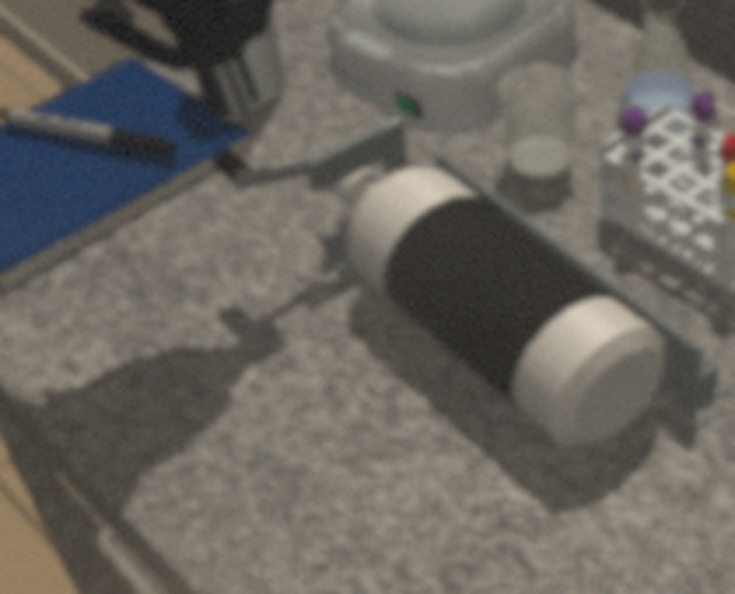

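Request:
jog_arm(series=[{"wx": 0,"wy": 0,"wz": -7.8,"tx": 0,"ty": 0,"tz": -0.4,"hand": 0},{"wx": 0,"wy": 0.5,"wz": -7.8,"tx": 0,"ty": 0,"tz": -0.4,"hand": 0},{"wx": 0,"wy": 0,"wz": 0,"tx": -1.2,"ty": 1.3,"tz": 0,"hand": 0},{"wx": 0,"wy": 0,"wz": 0,"tx": -1.2,"ty": 1.3,"tz": 0,"hand": 0},{"wx": 0,"wy": 0,"wz": 0,"tx": 0,"ty": 0,"tz": 0,"hand": 0},{"wx": 0,"wy": 0,"wz": 0,"tx": 0,"ty": 0,"tz": 0,"hand": 0}])

```text
time: 23.2
eef_pos: [0.5118, 0.128, 0.0746]
orientation: [[-0.033, -0.023, 0.999], [-0.819, -0.572, -0.041], [0.573, -0.82, 0.0]]
wrist_force: [0.6, -0.5, 0.3]
gripper_width: -0.0001
```

```bash
python3 -c "
from h import *
s=tip((-77,167,22))
"
```

```text
t 23.2 p [0.5118 0.128  0.0746] F [ 0.6161 -0.514   0.2597] w -7.7116537087317e-05
[[-0.0333 -0.0231  0.9992]
 [-0.819  -0.5723 -0.0406]
 [ 0.5728 -0.8197  0.0001]]
tip now rest mm [-75.9268 158.6342 102.0282]
TCP tgt [ 0.5112  0.1364 -0.0054] shift cm now axes [-5.2703  6.078  -0.098 ] in final axes [-5.2772  6.0722 -0.0864] turn [ 0.4083 -0.596  -0.0563]
```

Request:
jog_arm(series=[{"wx": 0,"wy": 0,"wz": 0,"tx": -0.75,"ty": 0.15,"tz": -0.1,"hand": 0},{"wx": 0,"wy": 0,"wz": 0,"tx": -0.6,"ty": 0.7,"tz": 0,"hand": 0},{"wx": 0,"wy": 0,"wz": 0,"tx": -0.5,"ty": 0.6,"tz": 0,"hand": 0},{"wx": 0,"wy": 0,"wz": 0,"tx": -0.5,"ty": 0.7,"tz": 0,"hand": 0},{"wx": 0,"wy": 0,"wz": 0,"tx": -0.5,"ty": 0.7,"tz": 0,"hand": 0},{"wx": 0,"wy": 0,"wz": 0,"tx": 0,"ty": 0,"tz": 0,"hand": 0}])

```text
time: 23.8
eef_pos: [0.5101, 0.1371, 0.0334]
orientation: [[-0.03, -0.022, 0.999], [-0.819, -0.573, -0.037], [0.573, -0.819, -0.001]]
wrist_force: [0.5, 0.5, 0.5]
gripper_width: 0.0002
```

```bash
python3 -c "
from h import *
s=tip((-77,167,22))
from station import env
a=env.grab_frame('scene')['img'];cv2.imwrite('pics/s8.png',a)
"
```

```text
t 23.8 p [0.5101 0.1371 0.0334] F [0.5329 0.4581 0.4672] w 0.00022032600643649317
[[-0.0298 -0.0224  0.9993]
 [-0.8188 -0.5729 -0.0372]
 [ 0.5734 -0.8193 -0.0013]]
tip now rest mm [-77.9243 167.7849  60.7997]
TCP tgt [ 0.5112  0.1364 -0.0054] shift cm now axes [-2.1656  3.2194  0.1162] in final axes [-2.1656  3.2196  0.1106] turn [ 0.3632 -0.391  -0.0146]
```

Request:
jog_arm(series=[{"wx": 0,"wy": 0,"wz": 0,"tx": -0.55,"ty": 0.8,"tz": 0,"hand": 0},{"wx": 0,"wy": 0,"wz": 0,"tx": -0.55,"ty": 0.8,"tz": 0,"hand": 0},{"wx": 0,"wy": 0,"wz": 0,"tx": -0.55,"ty": 0.8,"tz": 0,"hand": 0},{"wx": 0,"wy": 0,"wz": 0,"tx": -0.5,"ty": 0.8,"tz": 0,"hand": 0},{"wx": 0,"wy": 0,"wz": 0,"tx": 0,"ty": 0,"tz": 0,"hand": 0}])

```text
time: 24.35
eef_pos: [0.51, 0.136, -0.0054]
orientation: [[-0.03, -0.023, 0.999], [-0.818, -0.573, -0.037], [0.574, -0.819, -0.001]]
wrist_force: [-0.6, -0.0, -0.5]
gripper_width: -0.0001
```

```bash
python3 -c "
from h import *
s=tip((-46,167,22))
from station import env
g=lambda x:cv2.resize((255*np.clip(x/180.,0,1)**.6).astype(np.uint8),(480,400),interpolation=cv2.INTER_CUBIC)
a=env.grab_frame('scene')['img'][125:225,140:260]
w=env.grab_frame('wrist')['img'];cv2.imwrite('pics/s9.png',np.hstack([cv2.resize(g(a),(400,400)),cv2.resize(w[60:340,100:480],(400,400))]))
"
```

```text
t 24.35 p [ 0.51    0.136  -0.0054] F [-0.6054 -0.0034 -0.5256] w -0.00010320323466507529
[[-0.0298 -0.0226  0.9993]
 [-0.8184 -0.5734 -0.0374]
 [ 0.5738 -0.819  -0.0014]]
tip now rest mm [-77.9416 166.6893  22.0838]
TCP tgt [ 0.5422  0.1355 -0.0054] shift cm now axes [-0.0586 -0.0356  3.2125] in final axes [-0.0366 -0.0146  3.213 ] turn [ 0.3746 -0.3938  0.0175]
```

View pics/s9.png

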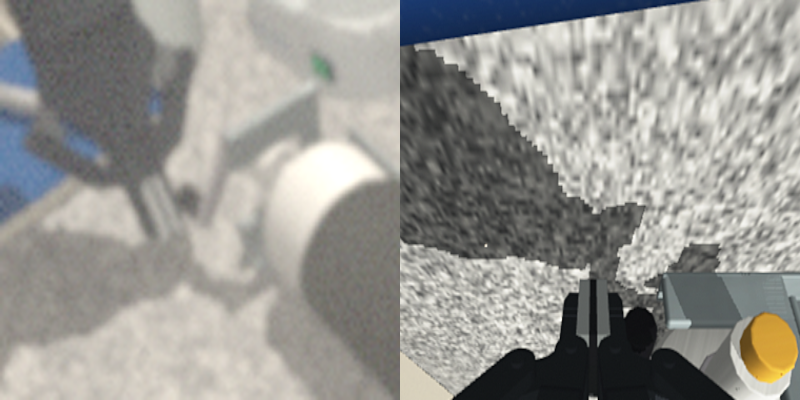

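Request:
jog_arm(series=[{"wx": 5,"wy": 0,"wz": 0,"tx": 0,"ty": 0,"tz": 0.3,"hand": 0},{"wx": 5,"wy": 0,"wz": 0,"tx": 0,"ty": 0,"tz": 0.3,"hand": 0},{"wx": 0,"wy": 0,"wz": 0,"tx": 0,"ty": -0.1,"tz": 0.5,"hand": 0},{"wx": 0,"wy": 0,"wz": 0,"tx": 0,"ty": -0.1,"tz": 0.5,"hand": 0},{"wx": 0,"wy": 0,"wz": 0,"tx": 0,"ty": -0.1,"tz": 0.5,"hand": 0},{"wx": 0,"wy": 0,"wz": 0,"tx": 0,"ty": -0.1,"tz": 0.5,"hand": 0},{"wx": 0,"wy": 0,"wz": 0,"tx": 0,"ty": 0,"tz": 0,"hand": 0}])

```text
time: 25.15
eef_pos: [0.5375, 0.1399, 0.0028]
orientation: [[-0.033, 0.153, 0.988], [-0.82, -0.57, 0.061], [0.572, -0.807, 0.144]]
wrist_force: [0.3, 0.6, 1.2]
gripper_width: -0.0002
```

```bash
python3 -c "
from h import *
s=tip((-46,167,22))
"
```

```text
t 25.15 p [0.5375 0.1399 0.0028] F [0.3037 0.5688 1.198 ] w -0.00015616144807532506
[[-0.0332  0.153   0.9877]
 [-0.8195 -0.5698  0.0607]
 [ 0.5721 -0.8074  0.1444]]
tip now rest mm [-56.4393 170.9999  29.8587]
TCP tgt [ 0.5422  0.1355 -0.0054] shift cm now axes [-0.1316  0.9847  0.3126] in final axes [-0.1284  0.9175  0.4758] turn [-9.7259 -0.5957 -0.0543]
```

Request:
jog_arm(series=[{"wx": 0,"wy": 0,"wz": 0,"tx": -0.1,"ty": 0.5,"tz": 0,"hand": 0},{"wx": 0,"wy": 0,"wz": 0,"tx": 0,"ty": 0.4,"tz": 0.2,"hand": 0},{"wx": 0,"wy": 0,"wz": 0,"tx": 0,"ty": 0.1,"tz": 0.3,"hand": 0},{"wx": 0,"wy": 0,"wz": 0,"tx": 0,"ty": 0,"tz": 0.3,"hand": 0},{"wx": 0,"wy": 0,"wz": 0,"tx": 0,"ty": 0,"tz": 0,"hand": 0}])

```text
time: 25.65
eef_pos: [0.5457, 0.1352, -0.0051]
orientation: [[-0.031, 0.152, 0.988], [-0.819, -0.571, 0.062], [0.573, -0.807, 0.143]]
wrist_force: [-0.8, 0.4, 0.5]
gripper_width: 0.0002
```

```bash
python3 -c "
from h import *
s=tip((-44,167,23))
"
```

```text
t 25.65 p [ 0.5457  0.1352 -0.0051] F [-0.767   0.4169  0.4659] w 0.00016344603667533953
[[-0.0314  0.1524  0.9878]
 [-0.8188 -0.5707  0.062 ]
 [ 0.5732 -0.8069  0.1427]]
tip now rest mm [-48.1535 166.6188  21.9062]
TCP tgt [ 0.5442  0.1355 -0.0044] shift cm now axes [ 0.0241 -0.0917 -0.1368] in final axes [ 0.0229 -0.0674 -0.1505] turn [-9.6918 -0.4865  0.015 ]
```

Push on in small rows until the force tells of the stop.

Request:
jog_arm(series=[{"wx": 0,"wy": 0,"wz": 0,"tx": 0,"ty": 0,"tz": 0.15,"hand": 0},{"wx": 0,"wy": 0,"wz": 0,"tx": 0,"ty": 0,"tz": 0.15,"hand": 0},{"wx": 0,"wy": 0,"wz": 0,"tx": 0,"ty": 0,"tz": 0,"hand": 0}])

```text
time: 25.95
eef_pos: [0.5482, 0.1357, -0.0046]
orientation: [[-0.031, 0.152, 0.988], [-0.819, -0.57, 0.062], [0.573, -0.807, 0.143]]
wrist_force: [-1.6, 0.4, -0.5]
gripper_width: -0.0001
```

Request:
jog_arm(series=[{"wx": 0,"wy": 0,"wz": 0,"tx": 0,"ty": 0,"tz": 0.1,"hand": 0},{"wx": 0,"wy": 0,"wz": 0,"tx": 0,"ty": 0,"tz": 0.1,"hand": 0},{"wx": 0,"wy": 0,"wz": 0,"tx": 0,"ty": 0,"tz": 0,"hand": 0}])

```text
time: 26.25
eef_pos: [0.5487, 0.1356, -0.0047]
orientation: [[-0.03, 0.15, 0.988], [-0.819, -0.571, 0.062], [0.574, -0.807, 0.14]]
wrist_force: [-7.3, -0.3, -0.9]
gripper_width: -0.0003
```

Request:
jog_arm(series=[{"wx": 0,"wy": 0,"wz": 0,"tx": 0,"ty": 0,"tz": -0.5,"hand": 0},{"wx": 0,"wy": 0,"wz": 0,"tx": 0,"ty": 0,"tz": -1.5,"hand": 0},{"wx": 0,"wy": 0,"wz": 0,"tx": 0,"ty": 0,"tz": -2,"hand": 0},{"wx": 0,"wy": 0,"wz": 0,"tx": 1.2,"ty": -2.5,"tz": 0,"hand": 0},{"wx": 0,"wy": 0,"wz": 0,"tx": 1.8,"ty": -3.5,"tz": 0,"hand": 0},{"wx": 0,"wy": 0,"wz": 0,"tx": 1.8,"ty": -3.5,"tz": 0,"hand": 0},{"wx": 0,"wy": 0,"wz": 0,"tx": 0,"ty": 0,"tz": 0,"hand": 0},{"wx": 0,"wy": 0,"wz": 0,"tx": 0,"ty": 0,"tz": 0,"hand": 0}])

```text
time: 27.05
eef_pos: [0.4955, 0.1489, 0.0951]
orientation: [[-0.032, 0.155, 0.987], [-0.82, -0.569, 0.063], [0.571, -0.808, 0.145]]
wrist_force: [-0.3, -0.2, 0.4]
gripper_width: -0.0
```

```bash
python3 -c "
from h import *
st()
from station import env
f=wframe();print('knob closed expected wrist px',proj(f,RO+RX*-.027+RY*.163+[0,0,.028]),'neck end',proj(f,RO+RY*.188+[0,0,.044]))
g=env.grab_frame('scene');k=proj(g,RO+RX*-.027+RY*.163+[0,0,.028]);print(k)
t=env.grab_frame('top');kt=proj(t,RO+RX*-.027+RY*.163+[0,0,.028]);print(kt)
r=lambda im,c,n:cv2.resize(im[max(0,int(c[1])-n):int(c[1])+n,max(0,int(c[0])-n):int(c[0])+n],(390,390),interpolation=cv2.INTER_CUBIC)
cv2.imwrite('pics/fin.png',np.hstack([cv2.resize(f['img'],(400,390)),r(g['img'],k,45)]))
"
```

```text
t 27.05 p [0.4955 0.1489 0.0951] F [-0.268  -0.2044  0.4006] w -7.938876118590456e-06
[[-0.0321  0.1551  0.9874]
 [-0.8202 -0.5686  0.0627]
 [ 0.5712 -0.8079  0.1454]]
knob closed expected wrist px [353.5641 161.8296] neck end [405.5652 151.2221]
[209.2342 173.0374]
[191.0175 227.9812]
```

```bash
python3 -c "
from h import *
f=wframe()
for a in(1.0,1.2,1.3,1.42,1.5,1.57):
    print(a,proj(f,RO+RX*(-.027-.05*np.cos(a))+RY*.175+[0,0,.078-.05*np.sin(a)]))
x0,y0=310,110;im=f['img'][y0:y0+110,x0:x0+110].max(2)
n,l,s,c=cv2.connectedComponentsWithStats((im<35).astype(np.uint8))
for i in range(1,n):
    if s[i,4]>40:print('dark',s[i]+[x0,y0,0,0,0],c[i]+[x0,y0])
hs=cv2.cvtColor(f['img'],cv2.COLOR_BGR2HSV);m=cv2.inRange(hs,(12,120,100),(32,255,255))
n,l,s,c=cv2.connectedComponentsWithStats(m)
for i in range(1,n):
    if s[i,4]>60:print('brass',s[i],c[i],rest(onz(f,c[i],.044)))
"
```

```text
1.0 [328.44039838 159.73971454]
1.2 [338.61000378 154.92232231]
1.3 [344.17505162 153.20967885]
1.42 [351.19498279 151.77006168]
1.5 [356.04827554 151.18293192]
1.57 [360.38908278 150.91283235]
dark [344 141  26  34 618] [356.40453074 157.56796117]
brass [386 147  32  31 701] [401.76034237 162.02425107] [-0.0008667   0.17802246  0.044     ]
brass [443 296  17  16 189] [451.18518519 303.1957672 ] [ 0.27565991 -0.21868984  0.044     ]
```

```bash
python3 -c "
from station import env
env.hand_in()"
```

```text
the job is handed in; nothing more can be done
```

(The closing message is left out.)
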